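# Hang the telephone headset on its hook switch under the shelf

## Robot

A 7-joint arm with a two-finger parallel gripper is mounted at the origin on the work surface; the furniture and walls round the work are solid. World frame = base frame: x ahead of the robot, y to its left, z up, the work surface at z = 0. Lengths are in mm, angles in rad, forces in N, time in s.
With the tool pointing down it reaches from about 425 to 875 mm from the base axis. Payload 8.4 kg.
Tool frame: the origin (TCP) lies at the centre of the arm's flange, where the gripper is bolted on; the fingertips stand 173 mm ahead of it and the grasp point (between the pads) lies 155 mm ahead of it; z points along the fingers, y is the line along which they close (so a half turn about z gives the same grasp; the last joint's range is limited). The gripper opens to 85 mm and grips with 20 to 120 N. Pads are 22 mm wide; open, the fingers measure 114 mm over their backs; the gripper's body (76 mm by 85 mm) begins 54 mm behind the grasp point. The pads swing forward as they close: fully open they stand 13 mm farther back than shut.
Start: joints at [1.145, 0.333, 0.04, 1.465, -0.013, 1.343, -0.059], TCP at [208.638, -615.584, 404.708] pointing down, gripper open.
Joint ranges: [-2.58, 2.58], [-0.38, 2.09], [-1.3, 1.39], [0.25, 2.4], [-1.5, 4.64], [0.08, 2.09], [-2.65, 2.65]. Speed limits (rad/s): [2.22, 2.22, 2.79, 2.79, 3.14, 3.14, 3.14].

## Interface

Orientations are given as a unit quaternion [x, y, z, w].
In Python, from station import ctrl gives the robot as it stands.
- The arm moves only by the tool drive_tool, never from a script. Its argument "motion" is a list of rows, each an object of numbers: "grip": the closure, from 0 (fully open) to 1 (shut); "tx", "ty", "tz": the shift along the tool's x, y, z in mm; "ax", "ay", "az": the turn, a rotation vector about the tool's x, y, z in rad. In form: [{"grip": .., "tx": .., "ty": .., "tz": .., "ax": .., "ay": .., "az": ..}, ...]. A call has 1 to 8 rows; each row shifts and turns the commanded pose from where the row before left it, along the tool's axes as they then stand; what a row does not reach is not made up. A row lasts 1/10 s, in which the tool goes at most 50 mm and 8.59 degrees, less where a joint would pass 70% of its speed; a pose out of reach is approached as far as the arm can. A call is refused whole if a number of a shift passes 50 or a number of a turn 0.15, either way. A call with a gripper value outside its range is refused whole. The fingers move at their own pace and stop on an object; "squeeze" is the grip in N (left out, the last holds). Time passes only in rows, so rows that do not move let the fingers close. It gives the time, the measured TCP pose, the force, the opening and the grip force at its end, in the units of the state.
- ctrl.get_obs(): the state, without advancing time (a new reading comes with each control period).
- ctrl.camera(name): name is "scene" or "top" or "wrist"; returns a dict with "pixels" (420x560x3 uint8, red, green, blue), "z_map" (420x560 float32, mm along the optical axis (not along the pixel's ray), 0 where there is no reading), "fovy" (degrees; the focal length in pixels is half the picture's height over the tangent of half this angle, whatever the lens; pixels are square), "cx", "cy" (the principal point, pixels), "R" (3x3) and "t" (3): a world point X has camera coordinates R X + t; the wrist camera has in their place "T_tool_cam" (4x4, takes a point from camera to tool coordinates, whose origin is the TCP and whose axes are the flange's). Camera axes: x right, y down, z forward; pixel columns grow to the right and rows downward; lengths in mm; the calibration is good to about 2 mm. A picture is of the moment at which its call begins: read the wrist's pose just before it.
- ctrl.close_job(): hands the job in; it is judged then, once.
The state is a dict: "time": time; "q": joint angles; "dq": joint speeds; "joint_efforts": joint torques, N m; "tcp_pos": TCP position; "ee_rot": TCP orientation; "contact_force": force on the tool from outside, world axes, zero at the start; "wrist_torque": the same for the moment, N m; "gripper_width": opening from 0.0 (shut) to 1.0 (fully open); "finger_force": force on a finger pad.
Only numpy, scipy, OpenCV 4.12 (cv2) and the standard library are available. Lean on these libraries where they do the work, as an engineer would, in place of code of your own. Each camera call takes 0.05 s, during which the arm holds its last target. There are 200 camera calls.

## Task

The dispensary's telephone line stays engaged while its headset is off the hook. Take the headset from the bench, bring its headband in under the shelf (clamped on its post at whatever height the last shift left it) and over the upturned end of the sprung hook bar, and lower it gently until the bar is right down, only then letting go, so that it hangs free and still with one ear cup in front of the bar and one behind. Do not bump the shelf or force the hook, and leave the small things on the bench where they stand.

Things in the scene. Friction and masses are not known exactly. Their poses are not given: they have to be found in the camera images.
- headset: black cordless telephone headset, 0.14 to 0.28 kg, rigid, standing on its two ear cups. Origin midway between the cups at the level of their undersides; z up to the crown, x from cup to cup (the arch lies in the x-z plane), y across the band. Each cup is 60 mm along y, 72 mm tall and lies 39 to 79 mm out along x and -x. The -x half is the one on the robot's right at the start
- arch_centre (a point): centre of the headband's half circle, 85 mm above the headset's origin, axes as the headset's. The stiff band runs round it at a centre-line radius of 72 mm, 30 mm wide (along y, the width to grip) and 7 mm thick; its outer top is 75.5 mm above. The -x half is bare; a thin microphone boom lies along the +x half at y = 23 to 36 mm
- crown (a point): middle of the underside of the soft-looking but rigid 26 mm wide pad that lines the band within 50 degrees of its top; 148 mm above the headset's origin. This rests on the bar when the headset hangs
- riser: fixed foot of a bench shelf clamped on one post (38 mm, at x 47, y 125 mm). Origin on the bench below the hook bar; x away from the shelf's front, y along the bar towards the post, z up. The shelf's height is not reported: its grey 16 mm board's underside is U = 275 to 310 mm up; find it by touch or sight. Board x -71 (front) to 70, y -100 to 150 mm; a bracket down to U - 10 mm at x 47
- below_bar (a point): point on the bench below the middle of the hook bar, riser axes. The bar (11 mm thick, 94 mm long) runs along the riser's y, hinged 49 mm to +y of here in a black switch housing that hangs under the board (y 87 to 131, x -25 to 25 mm of the riser, down to U - 86 mm). The top of the bar's middle is at U - 56 mm at rest, U - 63 mm when down. The crown belongs here, within 28 mm along y
- below_end (a point): point on the bench straight below the 14 mm rubber ball on the bar's upturned free end (the bar's -y end). The ball's top is at U - 34 mm at rest: the band must pass over it, beneath the board. The headband can come in under the board from the front at the ball's free -y side, where the shelf is open
- hook (a joint): turn of the sprung hook bar, rad: 0 at rest (bar sloping 10 degrees up to its free end), growing as it goes down, 0.15 at its rigid lower stop (on hook, still 1.4 degrees up). A light spring holds it up; 0.4 to 0.8 N at its middle takes it down to the stop
- vial_2: small bottle with a red cap, 26 mm across, 53 mm tall; bystander; origin at the centre of its underside
- vial_3: small amber bottle with a yellow cap, 22 mm across, 47 mm tall; bystander; origin at the centre of its underside
- stamp: rubber stamp with a black knob, 23x50x52 mm; bystander; origin at the centre of its underside
- dosing_cup: clear dosing cup, 40 mm across, 36 mm tall; bystander; origin at the centre of its underside
- carton_c: blue and white carton, 88x50x22 mm, lying beneath the shelf; bystander; origin at the centre of its underside
- stapler: black stapler, 34x125x42 mm; bystander; origin at the centre of its underside
- pill_cutter: blue tablet cutter, 53x84x25 mm; bystander; origin at the centre of its underside

How it is judged (in metres and radians):
On the way, in this order (a step that is already met when the one before it is completed fails the run):
1. the headset has been lifted clear of the bench, held by the robot (height (world z) of headset above 0.04 m and contact force between the fingers and headset above 1 N), for 0.2 s.
2. the robot, still holding it, has lowered the headset on to the bar and brought the bar down (value of joint hook above 0.13 rad and contact force between headset and riser above 0.3 N and contact force between the fingers and headset above 1 N), for 0.1 s.
At the end, for the whole second after the job is handed in: the headset hangs still on the hook bar by the underside of its crown, within 28 mm along and 20 mm across the middle of the bar, upright within about 14 degrees and its arch square to the bar within 20 degrees, and its weight alone keeps the bar down (hook above 0.13 rad) (value of joint hook above 0.13 rad and contact force between headset and riser above 0.5 N and angle between headset's own z axis and vertical below 0.25 rad and angle between the y axis of headset and the y axis of riser, either way round below 0.35 rad and linear speed of headset below 0.03 m/s and angular speed of headset below 0.2 rad/s and y of crown in the frame of below_bar between -0.028 and 0.028 m and x of crown in the frame of below_bar between -0.02 and 0.02 m and height (world z) of crown above 0.195 m); the robot touches nothing.
It fails at once if the robot hits the shelf or its hook with more than 8 N (contact force between any of the arm, the fingers and riser above 8 N).
It fails at once if the headset is pressed against the shelf or the hook with more than 12 N (contact force between headset and riser above 12 N).
It fails at once if a bystander is shifted by more than 20 mm (distance of any of vial_2, vial_3, stamp, dosing_cup, carton_c, stapler, pill_cutter from where it was at the start of the episode above 0.02 m).
It also fails if it takes over 58 s, if anything falls off the work surface, if the arm or the gripper's body presses on something with over 40 N, if the wrist force passes 120 N, or if a joint passes its speed limit or range.

## Working session

There is one attempt and no reset: what is moved stays moved. The work goes in short steps, Python scripts to look and compute and a tool call to move; the robot and the scene stay as the last step left them, time stands still between calls to the robot, and variables do not carry over. Pictures are saved under pics/ and viewed, at most 11 in all, crops included, and the job is handed in when it is done.

Besides the shell and the picture viewer there is one more tool, called after "Request:" by a JSON object that holds its "op" and its "data", one argument or row to a line. drive_tool: Moves the arm, as the interface text tells. Its arguments: {"type":"object","properties":{"motion":{"type":"array","items":{"type":"object","properties":{"grip":{"type":"number"},"tx":{"type":"number"},"ty":{"type":"number"},"tz":{"type":"number"},"ax":{"type":"number"},"ay":{"type":"number"},"az":{"type":"number"}}}},"squeeze":{"type":"number"}},"required":["motion"]}

```bash
ls; mkdir -p pics; cat > h.py <<'E'
import numpy as np,cv2
from station import ctrl
from scipy.spatial.transform import Rotation as Ro
def cam(n):
    o=ctrl.get_obs(); c=ctrl.camera(n)
    H,W=c['z_map'].shape; f=H/2/np.tan(np.radians(c['fovy'])/2)
    if 'R' in c: R=np.array(c['R']).T; p=-R@np.array(c['t'])
    else:
        T=np.array(c['T_tool_cam']); Rt=Ro.from_quat(o['ee_rot']).as_matrix()
        R=Rt@T[:3,:3]; p=Rt@T[:3,3]+np.array(o['tcp_pos'])
    v,u=np.mgrid[:H,:W]; d=np.stack([(u-c['cx'])/f,(v-c['cy'])/f,np.ones((H,W))],-1)
    P=(d*c['z_map'][...,None])@R.T+p
    P[c['z_map']==0]=np.nan
    return c['pixels'],P,p,d@R.T
E
python3 - <<'E'
from h import *
o=ctrl.get_obs();print(o)
for n in ['scene','top']:
    px,P,p,d=cam(n);cv2.imwrite(f'pics/{n}.png',cv2.cvtColor(px,cv2.COLOR_RGB2BGR));np.savez(f'{n}.npz',px=px,P=P,p=p,d=d);print(n,p,np.nanmin(P.reshape(-1,3),0),np.nanmax(P.reshape(-1,3),0))
E
```

```text
pics
{'time': 0.0, 'q': array([ 1.14479414,  0.33390518,  0.03986155,  1.46626552, -0.01340475,
        1.3433267 , -0.0584758 ]), 'dq': array([ 0.00082656, -0.00026245, -0.00051025,  0.0007192 , -0.00175973,
        0.00067738,  0.00127503]), 'joint_efforts': array([ 6.98057120e-04, -6.58568072e+01,  1.36555653e+00, -4.05567849e+01,
        1.68017956e-02,  1.27194403e-02, -7.20853137e-06]), 'tcp_pos': array([ 208.60068001, -615.42812752,  403.82739052]), 'ee_rot': array([ 9.86677959e-01,  1.62683538e-01, -1.83494016e-04, -7.98631176e-04]), 'contact_force': array([ 0.40269877,  0.70144995, -0.12386874]), 'wrist_torque': array([-0.01499863,  0.04943767,  0.02279433]), 'finger_force': 0.0, 'gripper_width': 1.0035587094169978}
scene [-186.6553822  -907.5259748  1028.05128051] [-351.83789752 -689.39662787 -775.48579888] [2199.54655325 1573.99143818  767.34707251]
top [ 265.41353319  -53.60350442 1348.89624384] [ -483.79508004 -1381.18766832  -772.99046234] [1569.43579418 1375.95808532  769.60803055]
```

View pics/scene.png

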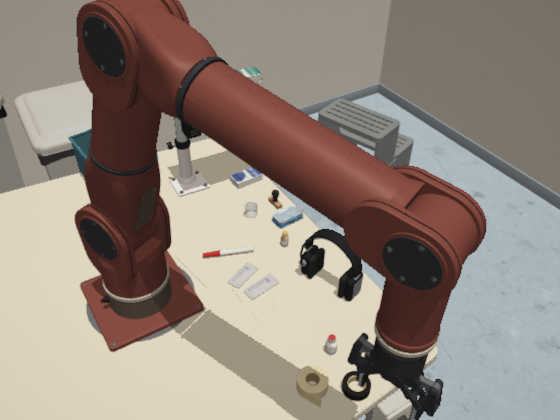

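View pics/top.png

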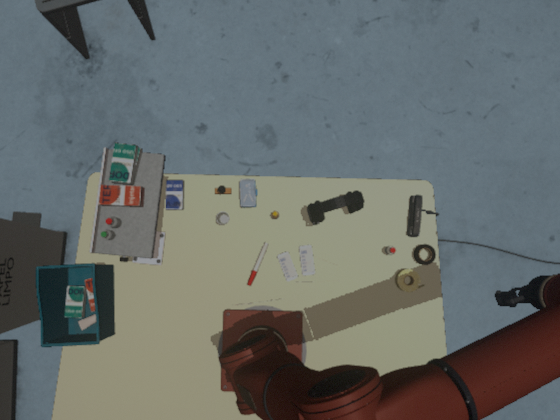

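```bash
cat > a.py <<'E'
from h import *
t=np.load('top.npz');s=np.load('scene.npz')
P=t['P'];px=t['px'].astype(int)
u0,u1,v0,v1=90,170,135,265
Q=P[v0:v1,u0:u1].reshape(-1,3);z=Q[:,2]
print('hist',[(a,int(((z>=a)&(z<a+4)).sum())) for a in range(270,345,4)])
b=(P[...,2]>284)&(P[...,2]<336);b[:, 200:]=False;b[300:]=False
b=b.astype(np.uint8);n,l,st,c=cv2.connectedComponentsWithStats(b)
k=1+np.argmax(st[1:,4]);pts=P[l==k];print('board z med',np.median(pts[:,2]),len(pts));r=cv2.minAreaRect(pts[:,:2].astype(np.float32));print(r,cv2.boxPoints(r))
# headset
m=(P[...,2]>30)&(P[...,2]<175);m[:,:295]=False;m[:,375:]=False;m[:180]=False;m[235:]=False
h=P[m];print('headset n',len(h),np.nanmin(h,0),np.nanmax(h,0));print(cv2.minAreaRect(h[:,:2].astype(np.float32)))
for lo,hi in((140,175),(50,90)):
    g=h[(h[:,2]>lo)&(h[:,2]<hi)];print(lo,len(g),cv2.minAreaRect(g[:,:2].astype(np.float32)),g[:,2].max())
# objects on bench
m=((P[...,2]>12)&(P[...,2]<90)).astype(np.uint8);m[:,:100]=0;m[180+90:]=0
n,l,st,c=cv2.connectedComponentsWithStats(m)
for i in range(1,n):
    if st[i,4]>15:
        g=P[l==i];print(np.round(c[i]),st[i,4],np.round(g.mean(0)),np.round(g.min(0)),np.round(g.max(0)))
S=s['P']
m=((S[...,2]>20)&(S[...,2]<310)&(S[...,1]>150)&(S[...,0]>200)).astype(np.uint8)
n,l,st,c=cv2.connectedComponentsWithStats(m)
for i in range(1,n):
    if st[i,4]>30:
        g=S[l==i];print('S',np.round(c[i]),st[i,4],np.round(g.mean(0)),np.round(g.min(0)),np.round(g.max(0)))
E
python3 a.py
```

```text
hist [(270, 0), (274, 0), (278, 4), (282, 34), (286, 84), (290, 1171), (294, 2554), (298, 389), (302, 108), (306, 163), (310, 245), (314, 90), (318, 239), (322, 636), (326, 117), (330, 244), (334, 591), (338, 88), (342, 32)]
board z med 296.55985484613007 6417
((393.3191833496094, 310.82305908203125), (142.00772094726562, 257.78240966796875), 86.05149841308594) [[259.8446  248.86316]
 [517.01514 231.1123 ]
 [526.79376 372.78296]
 [269.62323 390.5338 ]]
headset n 897 [ 367.79773301 -281.42478016   31.56116301] [ 468.14416576 -124.83618205  168.11709   ]
((421.9964294433594, -202.34991455078125), (63.995628356933594, 155.6922607421875), 20.50546646118164)
140 450 ((422.4984130859375, -203.5426025390625), (30.463775634765625, 110.54193878173828), 17.74209976196289) 168.11708999607754
50 236 ((421.9964294433594, -202.34991455078125), (63.995628356933594, 155.6922607421875), 20.50546646118164) 89.15882439961433
[248. 192.] 455 [461.  52.  26.] [418.  25.  15.] [503.  77.  36.]
[174. 194.] 514 [449. 270.  23.] [406. 245.  12.] [493. 297.  31.]
[223. 190.] 98 [465. 126.  32.] [455. 103.  12
[... 335 characters left out ...]
-30.  37.] [386. -39.  17.] [405. -21.  52.]
[261. 256.] 125 [273.   8.  16.] [234. -12.  12.] [314.  30.  24.]
[390. 249.] 76 [ 302. -366.   41.] [ 291. -377.   12.] [ 315. -357.   60.]
[425. 254.] 252 [ 293. -472.   20.] [ 263. -503.   12.] [ 321. -442.   28.]
[108. 266.] 58 [231. 444.  52.] [223. 441.  13.] [238. 447.  88.]
S [62. 19.] 1359 [ 265. 1530.  123.] [ 200. 1508.   20.] [ 417. 1556.  215.]
S [211.   5.] 793 [ 971. 1529.   51.] [ 795. 1505.   20.] [1264. 1559.  111.]
S [525.  14.] 2168 [2159.  619.   80.] [2127.  402.   20.] [2193. 1015.  190.]
S [183. 147.] 939 [285. 344. 138.] [245. 287.  20.] [322. 384. 243.]
S [245. 175.] 248 [444. 271.  23.] [402. 244.  20.] [489. 301.  28.]
```

Request:
{"op": "drive_tool", "data": {
  "motion": [
    {"grip": 0, "az": -0.15, "tx": 20},
    {"az": -0.15, "tx": 20},
    {"az": -0.15, "tx": 20},
    {"az": -0.15, "tx": 20},
    {"az": -0.15, "tx": 20},
    {"az": -0.15},
    {"az": -0.15},
    {"az": -0.15}
  ],
  "squeeze": 60
}}

```text
validation failed for argument at $.mo...
```

Request:
{"op": "drive_tool", "data": {
  "motion": [
    {"grip": 0, "az": -0.15},
    {"az": -0.15},
    {"az": -0.05},
    {"ay": 0.15},
    {"ay": 0.15},
    {"ay": 0.15},
    {"ay": 0.15},
    {"ay": 0.15}
  ]
}}

```text
validation failed for argument at $.mo...
```

```bash
cat >> h.py <<'E'
def go(tp,hx,tilt):
    """target TCP pos, horizontal heading hx (2), tilt from vertical -> remaining shift/turn in tool axes"""
    o=ctrl.get_obs();Rt=Ro.from_quat(o['ee_rot']).as_matrix()
    hx=np.r_[hx,0]/np.linalg.norm(hx); z=np.sin(tilt)*hx-np.r_[0,0,np.cos(tilt)]
    y=np.array([hx[1],-hx[0],0]); Rg=np.c_[np.cross(y,z),y,z]
    print('t',round(float(o['time']),2),'tcp',np.round(o['tcp_pos'],1),'q',np.round(o['q'],2),'F',np.round(o['contact_force'],1),'w',o['gripper_width'],'ff',o['finger_force'])
    print('turn in tool',np.round(Ro.from_matrix(Rt.T@Rg).as_rotvec(),3),'shift cur tool',np.round(Rt.T@(np.array(tp)-o['tcp_pos']),1),'shift in target tool',np.round(Rg.T@(np.array(tp)-o['tcp_pos']),1))
E
cat > b.py <<'E'
from h import *
P=np.load('top.npz')['P']; m=(P[...,2]>148)&(P[...,2]<172);m[:,:295]=0;m[:,375:]=0;m[:180]=0;m[235:]=0
h=P[m];print(len(h),h.mean(0),np.percentile(h[:,2],[50,95]));e,v=np.linalg.eigh(np.cov(h[:,:2].T));print(e,v[:,1])
r=cv2.minAreaRect(h[:,:2].astype(np.float32));print(r)
go([498,-440,261],[-.304,.953],.87)
E
python3 b.py
```

```text
364 [ 422.04675088 -202.79591441  158.02076289] [158.74218541 164.28408502]
[ 76.28357012 631.33553028] [-0.31037118  0.95061545]
((422.8263854980469, -204.5526580810547), (30.366273880004883, 92.92778015136719), 17.5307674407959)
t 0.1 tcp [ 208.6 -615.4  403.9] q [ 1.14  0.33  0.04  1.47 -0.01  1.34 -0.06] F [-0.1 -0.7 -0.1] w 1.0015802282943158 ff 0.0
turn in tool [ 0.67   0.683 -1.446] shift cur tool [330.4 -73.  143. ] shift in target tool [-58.2 329.  152.7]
```

Request:
{"op": "drive_tool", "data": {
  "motion": [
    {"grip": 0, "tx": 0, "ty": 0, "tz": 0, "ax": 0, "ay": 0, "az": -0.15},
    {"grip": 0, "tx": 0, "ty": 0, "tz": 0, "ax": 0, "ay": 0, "az": -0.15},
    {"grip": 0, "tx": 0, "ty": 0, "tz": 0, "ax": 0, "ay": 0, "az": -0.15},
    {"grip": 0, "tx": 0, "ty": 0, "tz": 0, "ax": 0, "ay": 0, "az": -0.15},
    {"grip": 0, "tx": 0, "ty": 0, "tz": 0, "ax": 0, "ay": 0, "az": -0.15},
    {"grip": 0, "tx": 0, "ty": 0, "tz": 0, "ax": 0, "ay": 0, "az": -0.15},
    {"grip": 0, "tx": 0, "ty": 0, "tz": 0, "ax": 0, "ay": 0, "az": -0.15},
    {"grip": 0, "tx": 0, "ty": 0, "tz": 0, "ax": 0, "ay": 0, "az": -0.15}
  ],
  "squeeze": 60
}}

```text
time: 0.9
tcp_pos: [208.6, -615.5, 404.2]
ee_rot: [0.72, 0.694, 0.0, -0.0]
contact_force: [-0.3, -0.2, 0.6]
gripper_width: 0.998
finger_force: 0.0
```

Request:
{"op": "drive_tool", "data": {
  "motion": [
    {"grip": 0, "tx": 0, "ty": 30, "tz": 0, "ax": 0, "ay": 0, "az": -0.15},
    {"grip": 0, "tx": 0, "ty": 40, "tz": 0, "ax": 0, "ay": 0, "az": -0.15},
    {"grip": 0, "tx": 0, "ty": 40, "tz": 0, "ax": 0, "ay": 0, "az": -0.05},
    {"grip": 0, "tx": 0, "ty": 40, "tz": 0, "ax": 0, "ay": 0.15, "az": 0},
    {"grip": 0, "tx": 0, "ty": 40, "tz": 0, "ax": 0, "ay": 0.15, "az": 0},
    {"grip": 0, "tx": 0, "ty": 40, "tz": 0, "ax": 0, "ay": 0.15, "az": 0},
    {"grip": 0, "tx": 0, "ty": 40, "tz": 0, "ax": 0, "ay": 0.15, "az": 0},
    {"grip": 0, "tx": 0, "ty": 40, "tz": 0, "ax": 0, "ay": 0.15, "az": 0}
  ]
}}

```text
time: 1.7
tcp_pos: [497.6, -532.1, 393.4]
ee_rot: [0.556, 0.753, 0.211, -0.281]
contact_force: [1.4, 0.1, -4.3]
gripper_width: 1.003
finger_force: 0.0
```

```bash
python3 b.py
```

```text
364 [ 422.04675088 -202.79591441  158.02076289] [158.74218541 164.28408502]
[ 76.28357012 631.33553028] [-0.31037118  0.95061545]
((422.8263854980469, -204.5526580810547), (30.366273880004883, 92.92778015136719), 17.5307674407959)
t 1.7 tcp [ 497.6 -532.1  393.4] q [ 1.04  0.82 -0.46  0.88 -0.1   2.08  0.89] F [ 1.4  0.1 -4.3] w 1.0034714001203087 ff 0.0
turn in tool [ 0.012  0.151 -0.005] shift cur tool [-21.1  26.6 157.7] shift in target tool [-44.7  28.3 152.4]
```

Request:
{"op": "drive_tool", "data": {
  "motion": [
    {"grip": 0, "tx": -5, "ty": 7, "tz": 39, "ax": 0, "ay": 0, "az": 0},
    {"grip": 0, "tx": -5, "ty": 7, "tz": 39, "ax": 0, "ay": 0, "az": 0},
    {"grip": 0, "tx": -5, "ty": 7, "tz": 39, "ax": 0, "ay": 0, "az": 0},
    {"grip": 0, "tx": -5, "ty": 7, "tz": 39, "ax": 0, "ay": 0.0, "az": 0},
    {"grip": 0, "tx": 0, "ty": 0, "tz": 0, "ax": 0, "ay": 0.08, "az": 0},
    {"grip": 0, "tx": 0, "ty": 0, "tz": 0, "ax": 0.01, "ay": 0.07, "az": 0},
    {"grip": 0, "tx": 0, "ty": 0, "tz": 0, "ax": 0, "ay": 0, "az": 0}
  ]
}}

```text
time: 2.4
tcp_pos: [498.2, -440.2, 262.7]
ee_rot: [0.537, 0.732, 0.249, -0.338]
contact_force: [0.4, 1.2, -0.5]
gripper_width: 1.002
finger_force: 0.0
```

```bash
python3 b.py | tail -2; python3 - <<'E'
from h import *
px,P,p,d=cam('wrist');cv2.imwrite('pics/w1.png',cv2.cvtColor(px,cv2.COLOR_RGB2BGR));np.savez('w1.npz',px=px,P=P,p=p,d=d)
E
```

```text
t 2.4 tcp [ 498.2 -440.2  262.7] q [ 1.06  0.82 -0.5   1.22 -0.16  1.87  0.88] F [ 0.4  1.2 -0.5] w 1.001650382254897 ff 0.0
turn in tool [ 0.004  0.003 -0.002] shift cur tool [-1.2 -0.1  1.3] shift in target tool [-1.2 -0.1  1.3]
```

View pics/w1.png

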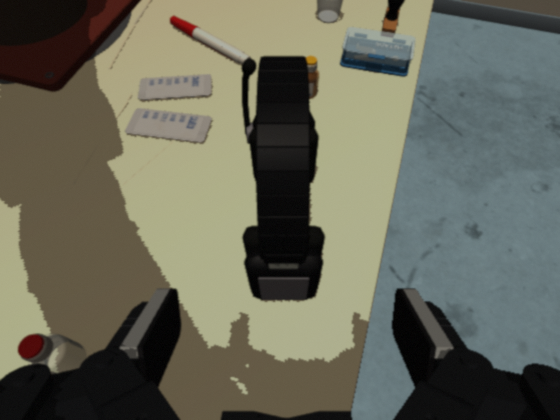

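The wrist view shows the headset squarely ahead: the bare band half is at columns 257–310 (rows 60–240) with its near cup at (283,262). The fingers stand either side at columns 160 and 420, and the boom is on the far left half at (248,90).

```bash
python3 - <<'E'
from h import *
d=np.load('w1.npz');P=d['P'];px=d['px'].astype(int)
o=ctrl.get_obs();Rt=Ro.from_quat(o['ee_rot']).as_matrix()
m=np.zeros(P.shape[:2],bool);m[55:245,240:325]=1
Q=P[m];Q=Q[(Q[:,2]>85)]
hx=np.array([-.304,.953]);hx/=np.linalg.norm(hx);hy=np.array([-hx[1],hx[0]])
c=np.array([422.5,-203.5])
X=(Q[:,:2]-c)@hx;Y=(Q[:,:2]-c)@hy
for a in range(-85,45,10):
    k=(X>=a)&(X<a+10)
    if k.sum()>20: print(a,k.sum(),np.round(np.percentile(Y[k],[5,50,95]),1),'z',np.round(np.percentile(Q[k,2],[5,50,95]),1), 'ztop exp',round(85+np.sqrt(max(0,75.5**2-(a+5)**2)),1))
E
```

```text
-75 1116 [-12.5   0.9  14.1] z [103.8 112.  118.9] ztop exp 113.3
-65 1517 [-12.6   0.8  14.2] z [120.1 127.4 133.8] ztop exp 130.8
-55 1384 [-12.5   0.8  14.3] z [134.6 139.5 144. ] ztop exp 141.6
-45 1216 [-12.9   0.7  14.3] z [144.2 147.6 150.8] ztop exp 149.0
-35 1099 [-12.9   0.7  14.2] z [150.8 153.4 155.8] ztop exp 154.3
-25 934 [-12.6   0.7  14.3] z [155.4 157.3 159. ] ztop exp 157.8
-15 806 [-12.7   0.6  14.1] z [158.3 159.7 160.8] ztop exp 159.8
-5 662 [-12.5   0.6  14.1] z [159.8 160.7 161.5] ztop exp 160.5
5 513 [-12.6   0.6  13.9] z [159.6 160.4 161.1] ztop exp 159.8
15 379 [-12.7   0.6  14. ] z [157.4 158.8 159.9] ztop exp 157.8
25 239 [-12.5   0.   13.8] z [153.7 155.9 157.2] ztop exp 154.3
35 100 [-12.3   1.3  13.4] z [149.8 151.8 153.2] ztop exp 149.0
```

Request:
{"op": "drive_tool", "data": {
  "motion": [
    {"grip": 0, "tx": -1, "ty": -1, "tz": 30, "ax": 0, "ay": 0, "az": 0},
    {"grip": 0, "tx": 0, "ty": 0, "tz": 30, "ax": 0, "ay": 0, "az": 0},
    {"grip": 0, "tx": 0, "ty": 0, "tz": 24, "ax": 0, "ay": 0, "az": 0},
    {"grip": 0, "tx": 0, "ty": 0, "tz": 0, "ax": 0, "ay": 0, "az": 0},
    {"grip": 0.9, "tx": 0, "ty": 0, "tz": 0, "ax": 0, "ay": 0, "az": 0},
    {"grip": 0.9, "tx": 0, "ty": 0, "tz": 0, "ax": 0, "ay": 0, "az": 0},
    {"grip": 0.9, "tx": 0, "ty": 0, "tz": 0, "ax": 0, "ay": 0, "az": 0},
    {"grip": 0.9, "tx": 0, "ty": 0, "tz": 0, "ax": 0, "ay": 0, "az": 0}
  ],
  "squeeze": 60
}}

```text
time: 3.25
tcp_pos: [478.9, -380.6, 209.7]
ee_rot: [0.537, 0.733, 0.249, -0.336]
contact_force: [-1.4, -4.0, 7.4]
gripper_width: 0.332
finger_force: 62.1
```

Request:
{"op": "drive_tool", "data": {
  "motion": [
    {"grip": 0.9, "tx": 0, "ty": 0, "tz": 0, "ax": 0, "ay": 0, "az": 0},
    {"grip": 0.9, "tx": 0, "ty": 0, "tz": 0, "ax": 0, "ay": 0, "az": 0},
    {"grip": 0.9, "tx": 0, "ty": 0, "tz": 0, "ax": 0, "ay": 0, "az": 0}
  ]
}}

```text
time: 3.55
tcp_pos: [478.9, -380.5, 209.7]
ee_rot: [0.537, 0.733, 0.249, -0.336]
contact_force: [0.5, -4.8, 4.7]
gripper_width: 0.336
finger_force: 59.0
```

Request:
{"op": "drive_tool", "data": {
  "motion": [
    {"grip": 0.9, "tx": 5, "ty": 0, "tz": -4, "ax": 0, "ay": 0, "az": 0},
    {"grip": 0.9, "tx": 12, "ty": 0, "tz": -10, "ax": 0, "ay": 0, "az": 0},
    {"grip": 0.9, "tx": 15, "ty": 0, "tz": -13, "ax": 0, "ay": 0, "az": 0},
    {"grip": 0.9, "tx": 15, "ty": 0, "tz": -13, "ax": 0, "ay": 0, "az": 0},
    {"grip": 0.9, "tx": 15, "ty": 0, "tz": -13, "ax": 0, "ay": 0, "az": 0},
    {"grip": 0.9, "tx": 14, "ty": 0, "tz": -11, "ax": 0, "ay": 0, "az": 0},
    {"grip": 0.9, "tx": 8, "ty": 0, "tz": -6, "ax": 0, "ay": 0, "az": 0},
    {"grip": 0.9, "tx": 4, "ty": 0, "tz": -4, "ax": 0, "ay": 0, "az": 0}
  ]
}}

```text
time: 4.35
tcp_pos: [478.3, -379.1, 325.6]
ee_rot: [0.537, 0.733, 0.249, -0.336]
contact_force: [-0.1, -0.1, -3.4]
gripper_width: 0.336
finger_force: 59.2
```

```bash
cat > c.py <<'E'
from h import *
import sys
# headset pose in hand from wrist depth: fit circle to band outer profile in tool x-z plane
o=ctrl.get_obs();Rt=Ro.from_quat(o['ee_rot']).as_matrix();tcp=np.array(o['tcp_pos'])
px,P,p,d=cam('wrist');cv2.imwrite(f'pics/{sys.argv[1]}.png',cv2.cvtColor(px,cv2.COLOR_RGB2BGR))
np.savez(sys.argv[1]+'.npz',px=px,P=P,p=p)
Q=(P-tcp)@Rt
m=np.zeros(P.shape[:2],bool);m[55:245,262:305]=1
m&=(px.max(-1)<70)&(Q[...,2]<330)
q=Q[m];X,Z=q[:,0],q[:,2];k=np.ones(len(X),bool)
from scipy.optimize import least_squares
f=lambda c:np.hypot(X-c[0],Z-c[1])-75.5
r=least_squares(f,[0,210],loss='soft_l1',f_scale=2);c=r.x;print('n',len(X),'arch centre tool x,z',c,'resid',np.median(abs(f(c))),'y',np.median(q[:,1]))
w=tcp+Rt@np.array([c[0],np.median(q[:,1]),c[1]]);print('arch centre world',w)
go([0,0,0],[0.069,.998],.87)
t=cam('top');np.savez('top_'+sys.argv[1]+'.npz',px=t[0],P=t[1])
E
python3 c.py w2
```

```text
n 8132 arch centre tool x,z [ 27.53172889 224.35829724] resid 0.36853323196532983 y -1.3375699596162134
arch centre world [ 420.98171839 -199.73893677  200.53194681]
t 4.4 tcp [ 478.3 -379.3  325.7] q [ 1.08  0.66 -0.55  1.36 -0.23  1.86  0.83] F [ 0.  -0.5 -1.9] w 0.33041593083030507 ff 59.26238828629721
turn in tool [-0.282  0.007  0.245] shift cur tool [  82.3 -343.8  594.8] shift in target tool [ -26.3 -503.3  474. ]
```

```bash
python3 - <<'E'
from h import *
d=np.load('top_w2.npz');P=d['P']
m=(P[...,2]>240)&(P[...,2]<290)&(P[...,0]>370)&(P[...,0]<480)&(P[...,1]>-265)&(P[...,1]<-140)
h=P[m];print(len(h),h.mean(0),h[:,2].max(),cv2.minAreaRect(h[:,:2].astype(np.float32)))
# top view: profile along hx for tilt
hx=np.array([-.304,.953]);X=(h[:,:2]-[421.5,-202])@hx
for a in range(-60,60,10):
    k=(X>=a)&(X<a+10)
    if k.sum()>5: print(a,k.sum(),np.round(np.median(h[k,2]),1),round(180+np.sqrt(75.5**2-(a+5)**2)-85+85,1))
# board edges from initial top view by rays at plane z=top
t=np.load('top.npz');P0=t['P'];b=((P0[...,2]>284)&(P0[...,2]<304));b[:,200:]=0;b[300:]=0
print('board z',np.percentile(P0[b][:,2],[5,25,50,75,95]))
E
```

```text
671 [ 420.62828226 -197.11153647  266.75537973] 282.9199269943972 ((422.5413818359375, -205.61447143554688), (44.5040168762207, 140.30442810058594), 23.574417114257812)
-60 39 255.2 231.7
-50 44 263.6 240.6
-40 43 269.5 246.9
-30 49 274.3 251.2
-20 49 275.8 254.0
-10 51 277.8 255.3
0 56 277.2 255.3
10 54 275.9 254.0
20 52 273.7 251.2
30 56 268.4 246.9
40 57 261.9 240.6
50 75 252.4 231.7
board z [291.25001238 293.65961823 295.1011339  296.55463834 299.16394904]
```

View pics/w2.png

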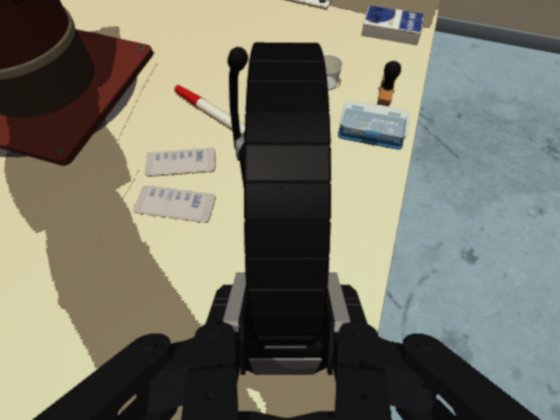

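```bash
cat >> h.py <<'E'
RX=np.array([.069,.998,0]);RX/=np.linalg.norm(RX);RY=np.array([-RX[1],RX[0],0]);O=np.array([418.2,309.6,0])
AC=np.array([27.5,-1.3,224.4])
def tgt(rx,ry,zc,rest=None,tilt=.87):
    z=np.sin(tilt)*RX-np.r_[0,0,np.cos(tilt)];y=-RY;Rg=np.c_[np.cross(y,z),y,z]
    c=O+rx*RX+ry*RY+np.r_[0,0,zc]      # arch centre; crown=+63
    o=ctrl.get_obs();Rt=Ro.from_quat(o['ee_rot']).as_matrix()
    cc=np.array(o['tcp_pos'])+Rt@AC; 
    print('now riser x,y,z(arch)',np.round([(cc-O)@RX,(cc-O)@RY,cc[2]],1))
    go(c-Rg@AC,RX[:2],tilt)
E
python3 -c "
from h import *
tgt(-200,-105,200)"
```

```text
now riser x,y,z(arch) [-508.1  -37.9  199.7]
t 4.45 tcp [ 478.2 -379.3  324.7] q [ 1.08  0.66 -0.55  1.36 -0.23  1.86  0.83] F [-0.3  0.  -3.2] w 0.3358369615666335 ff 59.19200921547599
turn in tool [-0.282  0.006  0.244] shift cur tool [177.1 106.2 209.1] shift in target tool [188.7  -1.1 225.3]
```

Request:
{"op": "drive_tool", "data": {
  "motion": [
    {"grip": 0.9, "tx": 0, "ty": 0, "tz": 0, "ax": -0.056, "ay": 0, "az": 0.049},
    {"grip": 0.9, "tx": 0, "ty": 0, "tz": 0, "ax": -0.056, "ay": 0, "az": 0.049},
    {"grip": 0.9, "tx": 0, "ty": 0, "tz": 0, "ax": -0.056, "ay": 0, "az": 0.049},
    {"grip": 0.9, "tx": 0, "ty": 0, "tz": 0, "ax": -0.056, "ay": 0, "az": 0.049},
    {"grip": 0.9, "tx": 0, "ty": 0, "tz": 0, "ax": -0.056, "ay": 0, "az": 0.049},
    {"grip": 0.9, "tx": 8, "ty": 0, "tz": 9, "ax": 0, "ay": 0, "az": 0},
    {"grip": 0.9, "tx": 16, "ty": 0, "tz": 19, "ax": 0, "ay": 0, "az": 0},
    {"grip": 0.9, "tx": 20, "ty": 0, "tz": 24, "ax": 0, "ay": 0, "az": 0}
  ]
}}

```text
time: 5.25
tcp_pos: [482.4, -310.5, 323.0]
ee_rot: [0.663, 0.62, 0.305, -0.287]
contact_force: [0.9, 0.5, -1.2]
gripper_width: 0.329
finger_force: 59.4
```

Request:
{"op": "drive_tool", "data": {
  "motion": [
    {"grip": 0.9, "tx": 20, "ty": 0, "tz": 24, "ax": 0, "ay": 0, "az": 0},
    {"grip": 0.9, "tx": 20, "ty": 0, "tz": 24, "ax": 0, "ay": 0, "az": 0},
    {"grip": 0.9, "tx": 20, "ty": 0, "tz": 24, "ax": 0, "ay": 0, "az": 0},
    {"grip": 0.9, "tx": 20, "ty": 0, "tz": 24, "ax": 0, "ay": 0, "az": 0},
    {"grip": 0.9, "tx": 20, "ty": 0, "tz": 24, "ax": 0, "ay": 0, "az": 0},
    {"grip": 0.9, "tx": 15, "ty": 0, "tz": 18, "ax": 0, "ay": 0, "az": 0},
    {"grip": 0.9, "tx": 8, "ty": 0, "tz": 9, "ax": 0, "ay": 0, "az": 0},
    {"grip": 0.9, "tx": 0, "ty": 0, "tz": 0, "ax": 0, "ay": 0, "az": 0}
  ]
}}

```text
time: 6.05
tcp_pos: [495.6, -118.3, 322.0]
ee_rot: [0.663, 0.621, 0.305, -0.287]
contact_force: [-0.0, -0.3, -3.8]
gripper_width: 0.335
finger_force: 59.4
```

```bash
python3 -c "
from h import *
tgt(-200,-105,200)"; python3 c.py w3
```

```text
now riser x,y,z(arch) [-233.1 -104.4  197.2]
t 6.05 tcp [ 495.6 -118.3  322. ] q [ 1.    0.35 -0.68  1.84 -0.63  1.34  0.5 ] F [-0.  -0.3 -3.8] w 0.335275203042532 ff 59.3748382828926
turn in tool [-0.005  0.006  0.002] shift cur tool [22.3 -0.3 23.5] shift in target tool [22.2 -0.5 23.6]
n 8145 arch centre tool x,z [ 27.34369408 224.25296596] resid 0.3604491371948626 y -1.2944143836173676
arch centre world [506.22895473  69.65932751 197.14294769]
t 6.1 tcp [ 495.7 -120.1  321.9] q [ 1.    0.35 -0.68  1.84 -0.63  1.34  0.5 ] F [ 1.  -0.6 -3. ] w 0.3346371888597127 ff 59.40558993606828
turn in tool [-0.003  0.007  0.001] shift cur tool [-188.7 -502.1  275.7] shift in target tool [-190.8 -502.8  273. ]
```

View pics/w3.png

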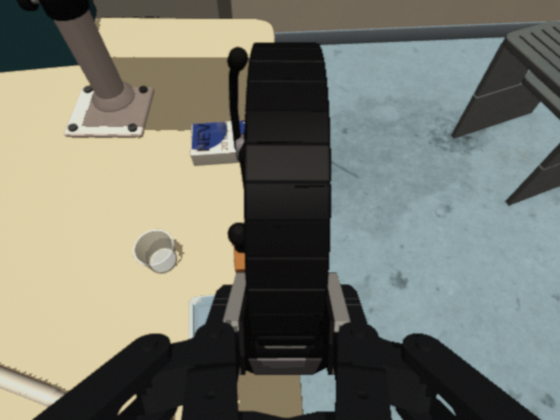

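The wrist view shows the post foot at (112,110), the carton under the shelf at (215,140) and the dosing cup at (157,252). The grip has not changed. The board itself is out of view, so I'll take a scene view for it.

```bash
python3 - <<'E'
from h import *
px,P,p,d=cam('scene');np.savez('scene2.npz',px=px,P=P,p=p,d=d)
cv2.imwrite('pics/s2.png',cv2.resize(cv2.cvtColor(px,cv2.COLOR_RGB2BGR)[60:300,100:420],None,fx=2.4,fy=2.4,interpolation=cv2.INTER_CUBIC))
t=np.load('top_w3.npz');P=t['P'];b=((P[...,2]>288)&(P[...,2]<302));b[:,200:]=0;b[300:]=0
cn,_=cv2.findContours(b.astype(np.uint8),cv2.RETR_EXTERNAL,cv2.CHAIN_APPROX_NONE);c=max(cn,key=cv2.contourArea)
# cast the contour pixels on plane z=295
dd=np.load('top.npz');D=dd['d'];p=dd['p'];q=c[:,0];r=D[q[:,1],q[:,0]];X=p+r*((295-p[2])/r[:,2])[:,None]
print(cv2.minAreaRect(X[:,:2].astype(np.float32)),cv2.boxPoints(cv2.minAreaRect(X[:,:2].astype(np.float32))))
rx=(X-O)@RX;ry=(X-O)@RY
f=X[(rx<-60)&(ry>-80)&(ry<20)];print('front edge',np.median((f-O)@RX),cv2.fitLine(f[:,:2].astype(np.float32),cv2.DIST_HUBER,0,.01,.01).ravel())
f=X[(ry<-85)&(rx>-55)&(rx<55)];print('-y end',np.median((f-O)@RY))
f=X[(ry>130)&(rx>-55)&(rx<55)];print('+y end',np.median((f-O)@RY) if len(f) else None)
E
```

```text
((390.5855712890625, 309.4205627441406), (142.2852783203125, 252.18472290039062), 85.90354919433594) [[259.73322 247.46716]
 [511.27365 229.45221]
 [521.4379  371.37396]
 [269.8975  389.38892]]
front edge -71.15960008914921 [ 9.9780661e-01 -6.6196389e-02  4.4183069e+02  2.3671146e+02]
-y end -94.36259700347334
+y end 152.4801915028106
```

View pics/s2.png

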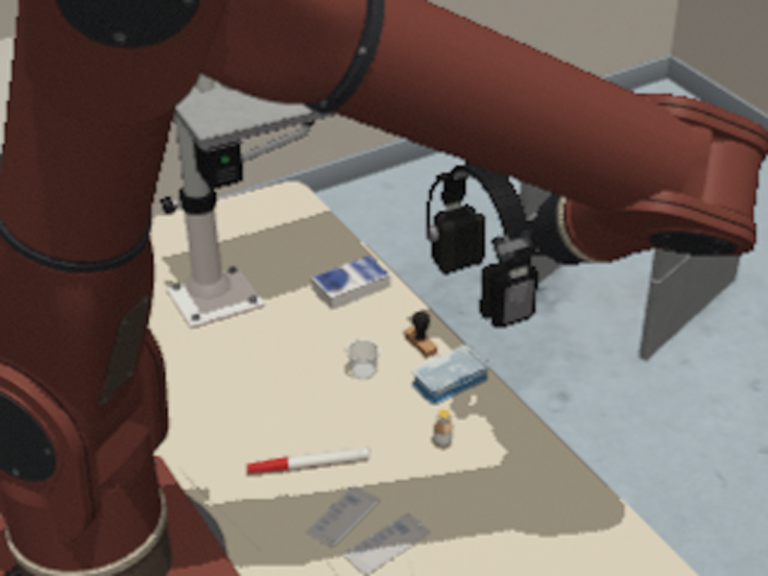

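The scene crop shows the housing with its green light at (222,160), the hook bar running to about (308,125), and the headset upright in the gripper with cups at (457,237) and (510,290). I'll check the shelf height from these depths.

```bash
sed -i 's/O=np.array(\[418.2,309.6,0\])/O=np.array([415.2,309.7,0])/' h.py; python3 - <<'E'
from h import *
d=np.load('scene2.npz');P=d['P'];D=d['d'];p=d['p'];px=d['px']
def rf(X): return np.round([(X-O)@RX,(X-O)@RY,X[2]],1)
b=P[95:112,180:225].reshape(-1,3);b=b[(b[:,2]>270)&(b[:,2]<310)];print('board top scene',np.median(b[:,2]),len(b),[rf(x) for x in b[::max(1,len(b)//4)][:4]])
# bar: rays hit plane riser x=0 at pixels along the bar
hs=[]
for v in range(105,140):
  row=[]
  for u in range(195,236,5):
    r=D[v,u];s=-((p-O)@RX)/(r@RX);X=p+s*r;y,z=(X-O)@RY,X[2]
    row.append(f"{px[v,u].sum()//3:3d}/{int(y):4d},{int(z):3d},{'%4d'%((P[v,u]-O)@RX) if P[v,u,0]==P[v,u,0] else ' nan'}")
  print(v,' '.join(row))
E
```

```text
board top scene 294.25432432964396 557 [array([ 31.7, 117.3, 301.6]), array([ -0.9, 107.6, 294. ]), array([-43.6,  50.4, 291.7]), array([-68.2,  46.5, 294.2])]
105 159/  91,280, -19 157/  77,276, -28 160/  62,272, -33 161/  48,269, -46 160/  33,265, -43 163/  18,261, -49 161/   3,257, -64  43/ -11,253,-542  24/ -26,249,-556
106 161/  91,277, -28 160/  77,273, -32 160/  63,269, -43 161/  48,265, -47 159/  33,262, -55 164/  19,258, -61 158/   4,254, -65  71/ -11,250,-539  27/ -26,246,-551
107 163/  91,274, -37 164/  77,270, -40 161/  63,266, -39 161/  48,262, -55 159/  34,259, -54 160/  19,255, -62 136/   4,251, -66  71/ -10,247, -68  55/ -26,243,-549
108 160/  92,271, -36 161/  78,267, -43 161/  63,263, -51 159/  49,259, -55 159/  34,255, -64 147/  19,251, -68  86/   4,248, -67  82/ -10,244, -62  88/ -26,239, -67
109 159/  92,268, -41 160/  78,264, -45 161/  63,260, -56 159/  49,256, -60 154/  34,252, -70 107/  19,248, -69  81/   4,244, -68  76/ -10,240, -68 118/ -25,236,1265
110 159/  92,265, -47 159/  78,261, -54 158/  64,257, -63 153/  49,253, -71 124/  34,249, -67  79/  19,245, -7
[... 4169 characters left out ...]
 102/  -6,155,1234  97/ -21,150,1230
136  14/ 100,183, -17 137/  85,179,1252 136/  71,174,1252 148/  56,170,1249 151/  40,165,1231 201/  25,161, 229 162/   9,156,1250  99/  -5,151,1235  94/ -21,147,1264
137  78/ 101,180, -23 136/  86,175,1242 140/  71,171,1236 150/  56,166,1224 202/  41,162, 235 202/  25,157, 231 201/  10,153, 224  95/  -5,148,1258  90/ -21,143,1243
138 136/ 101,176,1257 139/  86,172,1244 145/  71,168,1233 192/  56,163, 235 201/  41,159, 232 202/  25,154, 220 201/  10,149, 210  92/  -5,144,1255 113/ -21,140,1242
139 136/ 101,173,1252 145/  86,169,1238 151/  71,164, 239 202/  56,160, 230 201/  41,155, 224 201/  26,150, 215 202/  10,146, 210 124/  -5,141,1249 161/ -21,136,1279
```

```bash
python3 - <<'E'
from h import *
d=np.load('scene2.npz');P=d['P'];D=d['d'];p=d['p'];px=d['px'].astype(int)
for v in range(106,120):
  print(v,' '.join(f"{px[v,u].sum()//3:3d}{'b' if abs((P[v,u]-O)@RX)<22 else '.'}" for u in range(200,242)))
for u,v in [(203,120),(226,114),(228,112),(230,111),(232,111)]:
    r=D[v,u];X=p-((p-O)@RX)/(r@RX)*r;print(u,v,np.round([(X-O)@RY,X[2]],1))
# bar center per column by depth
for u in range(201,233,2):
    c=[v for v in range(105,130) if abs((P[v,u]-O)@RX)<15]
    if c:
        v=np.mean(c);r=D[int(v),u];s0=p-((p-O)@RX)/(r@RX)*r;print(u,c[0],c[-1],np.round([(s0-O)@RY,s0[2]-(v-int(v))*3.4],1))
E
```

```text
106 160. 159. 159. 158. 160. 160. 160. 160. 163. 161. 161. 160. 159. 159. 161. 159. 161. 160. 163. 164. 164. 163. 164. 163. 161. 158. 158. 157. 149. 115.  71.  58.  42.  32.  26.  27.  33.  34.  37.  37.  38.  32.
107 164. 161. 161. 161. 161. 161. 160. 160. 162. 162. 161. 160. 159. 158. 159. 159. 159. 160. 161. 161. 160. 158. 156. 156. 149. 136. 133. 129. 110.  82.  71.  79.  76.  62.  52.  55.  61.  69.  57.  72.  86.  61.
108 161. 162. 163. 162. 161. 161. 161. 161. 161. 160. 159. 159. 159. 159. 158. 159. 161. 155. 149. 152. 147. 136. 126. 123. 109.  86.  78.  80.  81.  82.  82.  81.  81.  81.  75.  88. 103. 101.  91. 117. 136. 112.
109 160. 159. 160. 160. 161. 161. 161. 161. 161. 160. 159. 160. 159. 156. 154. 154. 152. 129.  97. 110. 107.  80.  78.  83.  83.  81.  79.  74.  79.  83.  76.  88. 102. 104.  91. 118. 136. 137. 137. 137. 137. 137.
110 159. 159. 158. 157. 157. 158. 160. 160. 161. 157. 153. 154. 150. 139. 127. 124. 110.  85.  78.  77.  79.  82.  81.  81.  82.  83.  76.  72.  76.  76.  50. 110. 137. 136. 136. 136. 135. 136. 137. 136. 137. 137.
111 159. 158. 157. 155. 154. 1
[... 1695 characters left out ...]
 137. 138. 137. 137. 137. 137. 136. 135. 136. 115b 111b 128b 126b 119b 113b 107b  96b 102. 101b 121. 137. 137. 137. 137. 136. 136. 136. 137. 137. 136. 136. 136. 137. 136. 137. 136. 137. 136. 137. 136.
203 120 [ 72.6 227.9]
226 114 [  2.5 228.1]
228 112 [ -4.  232.9]
230 111 [-10.3 234.5]
232 111 [-16.4 232.8]
201 124 127 [ 79.9 212. ]
203 123 126 [ 73.7 213.6]
205 122 125 [ 67.6 215.1]
207 121 124 [ 61.4 216.6]
209 120 123 [ 55.2 218.1]
211 119 123 [ 49.3 218.2]
213 118 122 [ 43.  219.7]
215 118 121 [ 36.8 219.5]
217 117 120 [ 30.6 221.1]
219 116 118 [ 24.4 224.3]
221 115 118 [ 18.1 224.2]
223 114 118 [ 12.  224.2]
225 112 117 [  5.6 227.3]
227 111 116 [ -0.7 228.8]
229 111 112 [ -7.2 233.6]
```

```bash
python3 - <<'E'
from h import *
d=np.load('w2.npz');P=d['P'];px=d['px']
c=np.array([420.98,-199.74,200.5]);hx=np.array([-.304,.953,0]);hx/=np.linalg.norm(hx);hy=np.array([-hx[1],hx[0],0])
m=(px.max(-1)<60);m[:,244:]=0;m[:,:220]=0;m[170:]=0
for v in range(40,170,8):
    q=P[v][m[v]]
    if len(q): print(v,len(q),np.round([np.median((q-c)@hx),np.median((q-c)@hy),np.median(q[:,2]-c[2])],1))
E
python3 -c "
from h import *
tgt(-150,-75,193)"
```

```text
48 7 [54.5 22.7 50.5]
56 15 [51.3 23.6 48.4]
64 15 [50.3 23.9 44.4]
72 8 [61.  27.7 30.9]
80 7 [66.  29.3 21.3]
88 7 [66.7 30.2 14.9]
96 7 [67.9 31.3  7.7]
104 7 [68.9 31.9  0.3]
112 6 [68.7 32.6 -6.4]
120 6 [ 67.9  32.6 -12.8]
128 7 [ 67.1  32.8 -19.4]
136 7 [ 66.3  32.3 -26.3]
144 1 [ 51.1  26.5 -17. ]
152 6 [ 45.5  28.  -18.3]
160 4 [ 42.   27.5 -22. ]
168 2 [ 41.5  27.6 -29.9]
now riser x,y,z(arch) [-236.3 -108.7  196.8]
t 6.2 tcp [ 495.7 -121.6  321.8] q [ 1.    0.35 -0.68  1.84 -0.63  1.34  0.5 ] F [-0.7 -0.1 -2.3] w 0.3359762939890531 ff 59.40262120020634
turn in tool [-0.001  0.007 -0.001] shift cur tool [ 51.6 -33.8  68.3] shift in target tool [ 51.2 -33.8  68.6]
```

Request:
{"op": "drive_tool", "data": {
  "motion": [
    {"grip": 0.9, "tx": 3, "ty": -2, "tz": 4, "ax": 0, "ay": 0.007, "az": 0},
    {"grip": 0.9, "tx": 8, "ty": -6, "tz": 10, "ax": 0, "ay": 0, "az": 0},
    {"grip": 0.9, "tx": 10, "ty": -7, "tz": 14, "ax": 0, "ay": 0, "az": 0},
    {"grip": 0.9, "tx": 10, "ty": -7, "tz": 14, "ax": 0, "ay": 0, "az": 0},
    {"grip": 0.9, "tx": 10, "ty": -6, "tz": 13, "ax": 0, "ay": 0, "az": 0},
    {"grip": 0.9, "tx": 6, "ty": -4, "tz": 9, "ax": 0, "ay": 0, "az": 0},
    {"grip": 0.9, "tx": 4, "ty": -2, "tz": 4, "ax": 0, "ay": 0, "az": 0},
    {"grip": 0.9, "tx": 0, "ty": 0, "tz": 0, "ax": 0, "ay": 0, "az": 0}
  ]
}}

```text
time: 7.0
tcp_pos: [467.4, -32.3, 317.3]
ee_rot: [0.662, 0.619, 0.308, -0.288]
contact_force: [0.4, -0.4, -3.3]
gripper_width: 0.335
finger_force: 59.4
```

```bash
python3 -c "
from h import *
print(np.round(ctrl.camera('wrist')['T_tool_cam'],2))
tgt(0,-75,193)"
```

```text
[[-0.   -0.94 -0.33 84.65]
 [ 1.    0.   -0.   -0.2 ]
 [ 0.   -0.33  0.94 30.52]
 [ 0.    0.    0.    1.  ]]
now riser x,y,z(arch) [-149.1  -74.3  193.7]
t 7.05 tcp [467.6 -33.1 317.3] q [ 0.97  0.24 -0.75  1.99 -0.74  1.24  0.49] F [ 0.2 -0.7 -2.2] w 0.3306262162638474 ff 59.444213153692544
turn in tool [-0.002 -0.     0.   ] shift cur tool [ 95.6   0.6 114.4] shift in target tool [ 95.7   0.4 114.4]
```

```bash
cat > k.py <<'E'
from h import *
from scipy.optimize import least_squares
data=[([1.14479414,.33390518,.03986155,1.46626552,-.01340475,1.3433267,-.0584758],[208.6,-615.4,403.8]),
([1.04,.82,-.46,.88,-.1,2.08,.89],[497.6,-532.1,393.4]),([1.06,.82,-.5,1.22,-.16,1.87,.88],[498.2,-440.2,262.7]),
([1.08,.66,-.55,1.36,-.23,1.86,.83],[478.3,-379.3,325.7]),([1.,.35,-.68,1.84,-.63,1.34,.5],[495.7,-120.1,321.9])]
o=ctrl.get_obs();data.append((list(o['q']),list(o['tcp_pos'])))
S=lambda a:Ro.from_euler('z',-a).as_matrix()
Y=lambda a:Ro.from_euler('y',a).as_matrix()
def fk(q,L):
    h,a,l1,e,l2,d,b,a2=L
    R=S(q[0]);p=np.array([0,0,h])+R@[a,0,0]
    R=R@Y(q[1])@S(q[2]);p=p+R@[e,0,l1]
    R=R@Y(q[3])@S(q[4]);p=p+R@[b,0,l2]
    R=R@Y(q[5])@S(q[6]);p=p+R@[0,0,d]
    return p,R
print(o['ee_rot'],Ro.from_matrix(fk(o['q'],[0]*8)[1]).as_quat())
f=lambda L:np.r_[np.concatenate([fk(q,L)[0]-p for q,p in data]),.02*np.array(L)[[1,3,6,7]]]
r=least_squares(f,[350,0,400,0,400,150,0,0]);L=r.x;print(np.round(L,1),np.round(r.fun,1))
lo=np.array([-2.58,-.38,-1.3,.25,-1.5,.08,-2.65]);hi=np.array([2.58,2.09,1.39,2.4,4.64,2.09,2.65])
def ik(rx,ry,zc,tilt=.87,yaw=0):
    rxv=Ro.from_euler('z',yaw).apply(RX);z=np.sin(tilt)*rxv-np.r_[0,0,np.cos(tilt)];y=np.array([rxv[1],-rxv[0],0]);Rg=np.c_[np.cross(y,z),y,z]
    a=tilt-.87;ac=Ro.from_euler('y',-a).apply(AC) if a else AC
    t=O+rx*RX+ry*RY+np.r_[0,0,zc]-Rg@ac
    g=lambda q:np.r_[(fk(q,L)[0]-t)/10,Ro.from_matrix(fk(q,L)[1].T@Rg).as_rotvec()*10,.01*(q-o['q'])]
    s=least_squares(g,np.clip(o['q'],lo+.01,hi-.01),bounds=(lo,hi));e=s.fun
    print(rx,ry,zc,tilt,yaw,'err mm',round(np.linalg.norm(e[:3])*10,1),'rad',round(np.linalg.norm(e[3:6])/10,3),np.round(s.x,2))
if __name__=='__main__':
    for a in [(-149,-75,193),(0,-75,193),(0,0,193),(0,38,193),(0,38,152),(0,25,152)]: ik(*a)
E
python3 k.py
```

```text
[ 0.66266388  0.61895947  0.30772779 -0.28821755] [0.03090369 0.90624457 0.42139699 0.01379583]
[165.7  20.4 538.9 -25.1 467.9 225.6 -48.    0. ] [39.2 25.9 -5.8  2.5  9.1 -3.7  4.9 -8.9  5.9  0.9 -0.2  7.1  4.1 -2.1
 -0.5  1.7  2.1 -2.9  0.4 -0.5 -1.   0. ]
-149 -75 193 0.87 0 err mm 0.0 rad 0.0 [ 0.83  0.21 -0.57  1.99 -0.78  1.29 -1.04]
0 -75 193 0.87 0 err mm 0.0 rad 0.0 [ 0.65  0.16 -0.72  2.04 -0.9   1.07 -1.2 ]
0 0 193 0.87 0 err mm 0.0 rad 0.0 [ 0.82  0.   -0.84  2.17 -0.99  1.14 -1.13]
0 38 193 0.87 0 err mm 0.0 rad 0.0 [ 0.91 -0.1  -0.87  2.23 -1.04  1.22 -1.09]
0 38 152 0.87 0 err mm 0.0 rad 0.0 [ 0.84 -0.02 -0.85  2.29 -1.05  1.1  -1.03]
0 25 152 0.87 0 err mm 0.0 rad 0.0 [ 0.81  0.01 -0.84  2.27 -1.03  1.08 -1.04]
```

Request:
{"op": "drive_tool", "data": {
  "motion": [
    {"grip": 0.9, "tx": 5, "ty": 0, "tz": 6, "ax": 0, "ay": 0, "az": 0},
    {"grip": 0.9, "tx": 11, "ty": 0, "tz": 13, "ax": 0, "ay": 0, "az": 0},
    {"grip": 0.9, "tx": 15, "ty": 0, "tz": 18, "ax": 0, "ay": 0, "az": 0},
    {"grip": 0.9, "tx": 15, "ty": 0, "tz": 18, "ax": 0, "ay": 0, "az": 0},
    {"grip": 0.9, "tx": 15, "ty": 0, "tz": 18, "ax": 0, "ay": 0, "az": 0},
    {"grip": 0.9, "tx": 10, "ty": 0, "tz": 12, "ax": 0, "ay": 0, "az": 0},
    {"grip": 0.9, "tx": 5, "ty": 0, "tz": 6, "ax": 0, "ay": 0, "az": 0},
    {"grip": 0.9, "tx": 0, "ty": 0, "tz": 0, "ax": 0, "ay": 0, "az": 0}
  ]
}}

```text
time: 7.85
tcp_pos: [475.4, 86.2, 316.7]
ee_rot: [0.662, 0.619, 0.308, -0.289]
contact_force: [-0.7, -0.5, -2.7]
gripper_width: 0.339
finger_force: 59.4
```

```bash
python3 -c "
from h import *
tgt(0,-75,193)"; python3 c.py w4
```

```text
now riser x,y,z(arch) [-29.4 -73.4 193.2]
t 7.85 tcp [475.4  86.2 316.7] q [ 0.83  0.21 -0.86  2.03 -0.84  1.07  0.38] F [-0.7 -0.5 -2.7] w 0.3390735131728205 ff 59.393850335036404
turn in tool [-0.003 -0.001  0.001] shift cur tool [19.   0.9 22.6] shift in target tool [19.   0.9 22.6]
n 5651 arch centre tool x,z [ 34.83907613 225.42232544] resid 1.3117661126508438 y -1.280507186453638
arch centre world [486.7675939  280.78661671 198.19108449]
t 7.9 tcp [475.5  85.2 316.6] q [ 0.83  0.21 -0.86  2.03 -0.84  1.07  0.38] F [ 0.5 -1.  -2.8] w 0.33283315102186156 ff 59.414461569831474
turn in tool [-0.002 -0.001 -0.   ] shift cur tool [-318.  -468.3  114.9] shift in target tool [-317.9 -468.5  114.1]
```

View pics/w4.png

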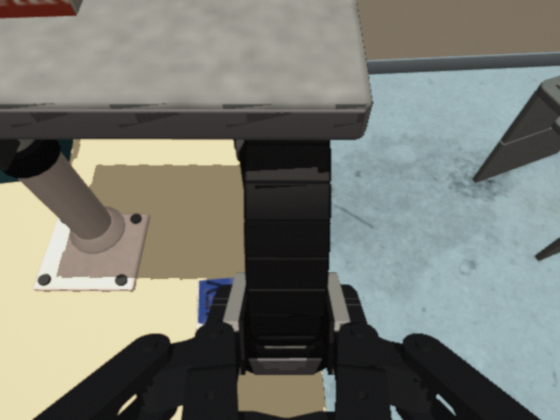

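The wrist view now shows the board's front face (rows 105–137) ending at column 367, with the band going in beneath it at columns 243–330. I'll take the shelf height and position from this.

```bash
python3 - <<'E'
from h import *
d=np.load('w4.npz');P=d['P'];px=d['px'].astype(int);p=d['p']
for u in (100,160,200,290,350):
    col=P[60:150,u]
    for v in (80,95,100,108,115,125,133,136,138,140):
        X=P[v,u];print(u,v,px[v,u].sum()//3,np.round([(X-O)@RX,(X-O)@RY,X[2]],1))
B=P[20:100,90:350].reshape(-1,3);print('top z',np.nanpercentile(B[:,2],[10,50,90]))
m=(P[...,2]>285)&(P[...,2]<303);X=P[40:104];mm=m[40:104]
e=[X[i][mm[i]][:,:] for i in range(64)];print('-y end',[round(float(min((q-O)@RY)),1) for q in e if len(q)][::12])
E
```

```text
100 80 160 [-60.5 -25.8 295.1]
100 95 158 [-64.5 -26.2 293.7]
100 100 149 [-66.7 -26.9 294. ]
100 108 95 [-67.5 -26.3 292.1]
100 115 56 [-67.2 -25.  289.3]
100 125 54 [-67.6 -23.7 285.9]
100 133 52 [-68.1 -22.7 283.3]
100 136 50 [-67.8 -21.9 281.8]
100 138 82 [-67.1 -21.1 280.2]
100 140 200 [182.1 162.7   1.1]
160 80 156 [-59.1 -41.  294. ]
160 95 155 [-66.1 -42.6 295.1]
160 100 150 [-66.4 -42.2 293.8]
160 108 101 [-67.3 -41.8 291.9]
160 115 43 [-68.1 -41.5 290.2]
160 125 54 [-67.4 -40.  285.7]
160 133 53 [-67.  -38.9 282.2]
160 136 50 [-68.2 -39.2 282.3]
160 138 80 [-67.1 -38.4 280.2]
160 140 199 [182.8  86.8   0.4]
200 80 157 [-58.8 -51.6 293.8]
200 95 152 [-66.2 -52.8 295.3]
200 100 148 [-66.8 -52.6 294.1]
200 108 100 [-67.5 -52.3 292.1]
200 115 57 [-67.8 -51.9 289.9]
200 125 52 [-68.2 -51.3 286.7]
200 133 52 [-68.4 -50.8 283.7]
200 136 50 [-67.8 -50.3 281.8]
200 138 67 [-67.1 -49.9 280.2]
200 140 191 [183.6  36.2  -0.4]
290 80 156 [-59.7 -75.7 294.5]
290 95 152 [-64.8 -75.7 294. ]
290 100 145 [-66.8 -75.7 294.2]
290 108 99 [-67.2 -75.7 291.9]
290 115 56 [-68.4 -75.7 290.5]
290 125 53 [-67.7 -75.8 286.2]
290 133 51 [-68.6 -75.8 284. ]
290 136 50 [-68.7 -75.8 282.9]
290 138 42 [-66.7 -75.8 279.8]
290 140 23 [-54.6 -75.9 265.6]
350 80 149 [-59.1 -91.7 294.1]
350 95 153 [-65.1 -91.2 294.3]
350 100 142 [-66.4 -91.1 293.8]
350 108 85 [-67.5 -91.3 292.1]
350 115 56 [-68.  -91.5 290.2]
350 125 53 [-67.9 -92.1 286.4]
350 133 52 [-68.1 -92.5 283.4]
350 136 50 [-67.9 -92.7 282. ]
350 138 46 [-67.1 -93.  280.4]
350 140 141 [ 854.8 -319.  -748.2]
top z [293.8112899  294.34723268 294.86586482]
-y end [-97.4, -97.6, -97.7, -97.7, -96.8, -97.3]
```

```bash
sed -i 's/O=np.array(\[415.2,309.7,0\])/O=np.array([412.9,312.9,0])/' h.py; python3 -c "
from h import *
tgt(0,-70,192.5)"
```

```text
now riser x,y,z(arch) [-34.2 -76.8 193. ]
t 7.95 tcp [475.7  84.5 316.6] q [ 0.83  0.21 -0.86  2.03 -0.84  1.07  0.38] F [ 0.5 -1.1 -2.7] w 0.33650322309595226 ff 59.406288614191
turn in tool [-0.001 -0.001 -0.001] shift cur tool [21.8 -7.1 26.5] shift in target tool [21.8 -7.1 26.4]
```

Request:
{"op": "drive_tool", "data": {
  "motion": [
    {"grip": 0.9, "tx": 3, "ty": 0, "tz": 4, "ax": 0, "ay": 0, "az": 0},
    {"grip": 0.9, "tx": 6, "ty": 0, "tz": 7, "ax": 0, "ay": 0, "az": 0},
    {"grip": 0.9, "tx": 7, "ty": 0, "tz": 8, "ax": 0, "ay": 0, "az": 0},
    {"grip": 0.9, "tx": 4, "ty": 0, "tz": 5, "ax": 0, "ay": 0, "az": 0},
    {"grip": 0.9, "tx": 2, "ty": 0, "tz": 2, "ax": 0, "ay": 0, "az": 0},
    {"grip": 0.9, "tx": 0, "ty": 0, "tz": 0, "ax": 0, "ay": 0, "az": 0},
    {"grip": 0.9, "tx": 0, "ty": 0, "tz": 0, "ax": 0, "ay": 0, "az": 0}
  ]
}}

```text
time: 8.65
tcp_pos: [477.9, 119.1, 316.7]
ee_rot: [0.663, 0.619, 0.308, -0.288]
contact_force: [0.4, 0.5, -1.7]
gripper_width: 0.335
finger_force: 59.4
```

```bash
python3 -c "
from h import *
tgt(0,40,192.5)
px,P,p,d=cam('wrist');cv2.imwrite('pics/w5.png',cv2.cvtColor(px,cv2.COLOR_RGB2BGR))
px,P,p,d=cam('scene');np.savez('scene3.npz',px=px,P=P,p=p,d=d);cv2.imwrite('pics/s3.png',cv2.resize(cv2.cvtColor(px,cv2.COLOR_RGB2BGR)[60:200,140:340],None,fx=4,fy=4,interpolation=cv2.INTER_CUBIC))
"
```

```text
now riser x,y,z(arch) [  0.5 -76.4 193.2]
t 8.65 tcp [477.9 119.1 316.7] q [ 0.78  0.21 -0.88  2.03 -0.85  1.01  0.34] F [ 0.4  0.5 -1.7] w 0.3353671701930354 ff 59.425999826635234
turn in tool [-0.002 -0.001 -0.   ] shift cur tool [  -0.7 -116.9    0.3] shift in target tool [-6.000e-01 -1.169e+02  1.000e-01]
```

View pics/s3.png

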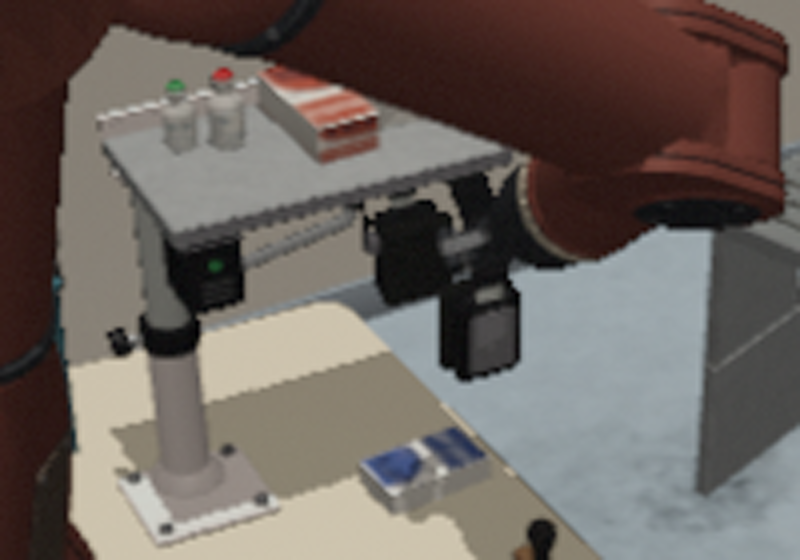

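The scene crop shows the headset under the board beyond the free end of the bar, which ends at about (362,212). Its cups at (410,250) and (485,330) are clear of everything. I'll slide it along the bar now.

Request:
{"op": "drive_tool", "data": {
  "motion": [
    {"grip": 0.9, "tx": 0, "ty": -4, "tz": 0, "ax": 0, "ay": 0, "az": 0},
    {"grip": 0.9, "tx": 0, "ty": -8, "tz": 0, "ax": 0, "ay": 0, "az": 0},
    {"grip": 0.9, "tx": 0, "ty": -12, "tz": 0, "ax": 0, "ay": 0, "az": 0},
    {"grip": 0.9, "tx": 0, "ty": -12, "tz": 0, "ax": 0, "ay": 0, "az": 0},
    {"grip": 0.9, "tx": 0, "ty": -9, "tz": 0, "ax": 0, "ay": 0, "az": 0},
    {"grip": 0.9, "tx": 0, "ty": -5, "tz": 0, "ax": 0, "ay": 0, "az": 0},
    {"grip": 0.9, "tx": 0, "ty": 0, "tz": 0, "ax": 0, "ay": 0, "az": 0}
  ]
}}

```text
time: 9.45
tcp_pos: [427.4, 122.6, 316.8]
ee_rot: [0.663, 0.619, 0.307, -0.288]
contact_force: [0.3, -0.2, -2.8]
gripper_width: 0.334
finger_force: 59.4
```

```bash
python3 -c "
from h import *
tgt(0,40,192.5)"
```

```text
now riser x,y,z(arch) [  0.4 -25.9 193.1]
t 9.45 tcp [427.4 122.6 316.8] q [ 0.84  0.08 -0.91  2.14 -0.96  1.07  0.41] F [ 0.3 -0.2 -2.8] w 0.33397372848942364 ff 59.436385871013044
turn in tool [-0.002  0.    -0.   ] shift cur tool [ -0.7 -66.3   0.2] shift in target tool [ -0.7 -66.3   0.1]
```

Request:
{"op": "drive_tool", "data": {
  "motion": [
    {"grip": 0.9, "tx": 0, "ty": -4, "tz": 0, "ax": 0, "ay": 0, "az": 0},
    {"grip": 0.9, "tx": 0, "ty": -6, "tz": 0, "ax": 0, "ay": 0, "az": 0},
    {"grip": 0.9, "tx": 0, "ty": -6, "tz": 0, "ax": 0, "ay": 0, "az": 0},
    {"grip": 0.9, "tx": 0, "ty": -6, "tz": 0, "ax": 0, "ay": 0, "az": 0},
    {"grip": 0.9, "tx": 0, "ty": -4, "tz": 0, "ax": 0, "ay": 0, "az": 0},
    {"grip": 0.9, "tx": 0, "ty": 0, "tz": 0, "ax": 0, "ay": 0, "az": 0}
  ]
}}

```text
time: 10.05
tcp_pos: [401.5, 124.4, 316.7]
ee_rot: [0.663, 0.619, 0.307, -0.288]
contact_force: [0.3, -0.4, -2.4]
gripper_width: 0.339
finger_force: 59.4
```

Request:
{"op": "drive_tool", "data": {
  "motion": [
    {"grip": 0.9, "tx": 0, "ty": -5, "tz": 0, "ax": 0, "ay": 0, "az": 0},
    {"grip": 0.9, "tx": 0, "ty": -8, "tz": 0, "ax": 0, "ay": 0, "az": 0},
    {"grip": 0.9, "tx": 0, "ty": -9, "tz": 0, "ax": 0, "ay": 0, "az": 0},
    {"grip": 0.9, "tx": 0, "ty": -9, "tz": 0, "ax": 0, "ay": 0, "az": 0},
    {"grip": 0.9, "tx": 0, "ty": -6, "tz": 0, "ax": 0, "ay": 0, "az": 0},
    {"grip": 0.9, "tx": 0, "ty": -3, "tz": 0, "ax": 0, "ay": 0, "az": 0},
    {"grip": 0.9, "tx": 0, "ty": 0, "tz": 0, "ax": 0, "ay": 0, "az": 0}
  ]
}}

```text
time: 10.75
tcp_pos: [361.8, 127.1, 316.9]
ee_rot: [0.663, 0.619, 0.308, -0.288]
contact_force: [-0.3, 0.3, -1.7]
gripper_width: 0.332
finger_force: 59.4
```

```bash
python3 -c "
from h import *
tgt(0,40,152)
px,P,p,d=cam('scene');np.savez('scene4.npz',px=px,P=P,p=p,d=d);cv2.imwrite('pics/s4.png',cv2.resize(cv2.cvtColor(px,cv2.COLOR_RGB2BGR)[60:200,140:340],None,fx=4,fy=4,interpolation=cv2.INTER_CUBIC))
"
```

```text
now riser x,y,z(arch) [  0.3  39.9 193.2]
t 10.75 tcp [361.8 127.1 316.9] q [ 0.88 -0.13 -0.88  2.28 -1.09  1.19  0.5 ] F [-0.3  0.3 -1.7] w 0.3317101744225156 ff 59.436946171335876
turn in tool [-0.002 -0.    -0.   ] shift cur tool [-31.7  -0.5  26.3] shift in target tool [-31.7  -0.5  26.3]
```

View pics/s4.png

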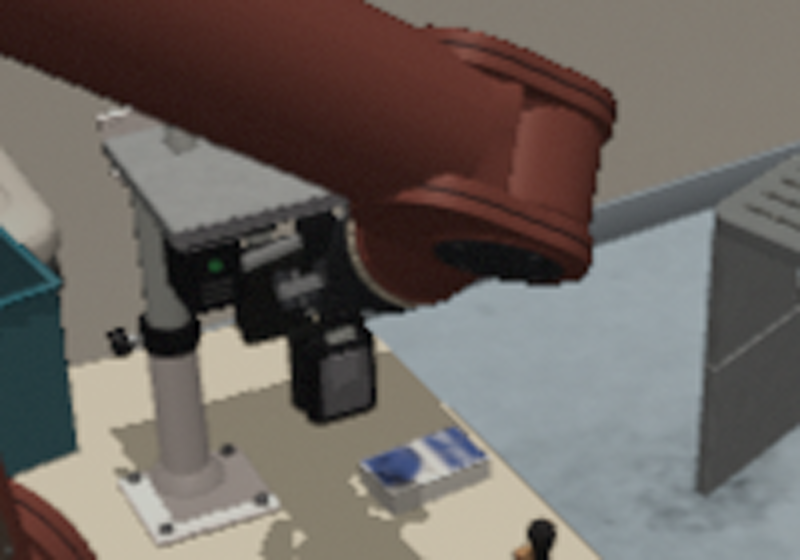

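Request:
{"op": "drive_tool", "data": {
  "motion": [
    {"grip": 0.9, "tx": -2, "ty": 0, "tz": 1.7, "ax": 0, "ay": 0, "az": 0},
    {"grip": 0.9, "tx": -5, "ty": 0, "tz": 4.2, "ax": 0, "ay": 0, "az": 0},
    {"grip": 0.9, "tx": -6, "ty": 0, "tz": 5.1, "ax": 0, "ay": 0, "az": 0},
    {"grip": 0.9, "tx": -5, "ty": 0, "tz": 4.2, "ax": 0, "ay": 0, "az": 0},
    {"grip": 0.9, "tx": -3, "ty": 0, "tz": 2.5, "ax": 0, "ay": 0, "az": 0},
    {"grip": 0.9, "tx": 0, "ty": 0, "tz": 0, "ax": 0, "ay": 0, "az": 0},
    {"grip": 0.9, "tx": 0, "ty": 0, "tz": 0, "ax": 0, "ay": 0, "az": 0}
  ]
}}

```text
time: 11.5
tcp_pos: [362.1, 127.1, 289.5]
ee_rot: [0.663, 0.619, 0.308, -0.289]
contact_force: [0.1, 0.0, -3.1]
gripper_width: 0.336
finger_force: 59.4
```

Request:
{"op": "drive_tool", "data": {
  "motion": [
    {"grip": 0.9, "tx": -1, "ty": 0, "tz": 0.85, "ax": 0, "ay": 0, "az": 0},
    {"grip": 0.9, "tx": -1, "ty": 0, "tz": 0.85, "ax": 0, "ay": 0, "az": 0},
    {"grip": 0.9, "tx": -1, "ty": 0, "tz": 0.85, "ax": 0, "ay": 0, "az": 0},
    {"grip": 0.9, "tx": -1, "ty": 0, "tz": 0.85, "ax": 0, "ay": 0, "az": 0},
    {"grip": 0.9, "tx": 0, "ty": 0, "tz": 0, "ax": 0, "ay": 0, "az": 0},
    {"grip": 0.9, "tx": 0, "ty": 0, "tz": 0, "ax": 0, "ay": 0, "az": 0}
  ]
}}

```text
time: 12.1
tcp_pos: [362.1, 127.1, 284.2]
ee_rot: [0.663, 0.619, 0.308, -0.289]
contact_force: [0.6, -0.6, -1.5]
gripper_width: 0.334
finger_force: 59.4
```

```bash
python3 -c "
from h import *
tgt(0,40,152)"
```

```text
now riser x,y,z(arch) [  0.5  39.7 160.7]
t 12.1 tcp [362.1 127.1 284.2] q [ 0.87 -0.04 -0.91  2.31 -1.08  1.09  0.55] F [ 0.6 -0.6 -1.5] w 0.33351937052242114 ff 59.447595054953126
turn in tool [-0.002 -0.001 -0.   ] shift cur tool [-6.8 -0.8  5.2] shift in target tool [-6.8 -0.8  5.2]
```

Request:
{"op": "drive_tool", "data": {
  "motion": [
    {"grip": 0.9, "tx": -1, "ty": 0, "tz": 0.85, "ax": 0, "ay": 0, "az": 0},
    {"grip": 0.9, "tx": -1, "ty": 0, "tz": 0.85, "ax": 0, "ay": 0, "az": 0},
    {"grip": 0.9, "tx": -1, "ty": 0, "tz": 0.85, "ax": 0, "ay": 0, "az": 0},
    {"grip": 0.9, "tx": 0, "ty": 0, "tz": 0, "ax": 0, "ay": 0, "az": 0}
  ]
}}

```text
time: 12.5
tcp_pos: [362.0, 127.1, 280.1]
ee_rot: [0.663, 0.619, 0.308, -0.289]
contact_force: [0.4, 0.0, -2.4]
gripper_width: 0.337
finger_force: 59.5
```

Request:
{"op": "drive_tool", "data": {
  "motion": [
    {"grip": 0.9, "tx": -0.75, "ty": 0, "tz": 0.65, "ax": 0, "ay": 0, "az": 0},
    {"grip": 0.9, "tx": 0, "ty": 0, "tz": 0, "ax": 0, "ay": 0, "az": 0},
    {"grip": 0.9, "tx": 0, "ty": 0, "tz": 0, "ax": 0, "ay": 0, "az": 0}
  ]
}}

```text
time: 12.8
tcp_pos: [362.1, 127.1, 279.3]
ee_rot: [0.663, 0.619, 0.308, -0.289]
contact_force: [0.3, -0.7, -1.2]
gripper_width: 0.335
finger_force: 59.5
```

Request:
{"op": "drive_tool", "data": {
  "motion": [
    {"grip": 0.9, "tx": -0.75, "ty": 0, "tz": 0.65, "ax": 0, "ay": 0, "az": 0},
    {"grip": 0.9, "tx": 0, "ty": 0, "tz": 0, "ax": 0, "ay": 0, "az": 0},
    {"grip": 0.9, "tx": 0, "ty": 0, "tz": 0, "ax": 0, "ay": 0, "az": 0}
  ]
}}

```text
time: 13.1
tcp_pos: [362.1, 127.1, 278.3]
ee_rot: [0.663, 0.619, 0.308, -0.289]
contact_force: [-0.4, -1.3, -2.3]
gripper_width: 0.335
finger_force: 59.5
```

Request:
{"op": "drive_tool", "data": {
  "motion": [
    {"grip": 0.9, "tx": -0.75, "ty": 0, "tz": 0.65, "ax": 0, "ay": 0, "az": 0},
    {"grip": 0.9, "tx": 0, "ty": 0, "tz": 0, "ax": 0, "ay": 0, "az": 0},
    {"grip": 0.9, "tx": 0, "ty": 0, "tz": 0, "ax": 0, "ay": 0, "az": 0}
  ]
}}

```text
time: 13.4
tcp_pos: [362.1, 127.1, 277.3]
ee_rot: [0.663, 0.619, 0.308, -0.289]
contact_force: [0.5, -0.1, -3.0]
gripper_width: 0.331
finger_force: 59.5
```

Request:
{"op": "drive_tool", "data": {
  "motion": [
    {"grip": 0.9, "tx": -0.75, "ty": 0, "tz": 0.65, "ax": 0, "ay": 0, "az": 0},
    {"grip": 0.9, "tx": 0, "ty": 0, "tz": 0, "ax": 0, "ay": 0, "az": 0},
    {"grip": 0.9, "tx": 0, "ty": 0, "tz": 0, "ax": 0, "ay": 0, "az": 0}
  ]
}}

```text
time: 13.7
tcp_pos: [362.1, 127.2, 276.3]
ee_rot: [0.663, 0.619, 0.308, -0.289]
contact_force: [0.5, -0.6, -2.7]
gripper_width: 0.335
finger_force: 59.5
```

```bash
cat > bar.py <<'E'
from h import *
import sys
px,P,p,D=cam('scene')
f=[]
for i in range(6): 
    f.append(ctrl.get_obs()['contact_force']); ctrl.camera('wrist') if i<5 else 0
print('meanF',np.round(np.mean(f,0),2))
for u in range(199,231,3):
    c=[v for v in range(105,135) if abs((P[v,u]-O)@RX)<12 and px[v,u].sum()>200]
    if c:
        v=np.mean(c);r=D[int(v),u];s=p-((p-O)@RX)/(r@RX)*r;print(u,c[0],c[-1],np.round([(s-O)@RY,s[2]-(v-int(v))*3.4],1),end=';')
tgt(0,40,152)
E
python3 bar.py
```

```text
meanF [ 0.39 -0.22 -2.38]
202 124 127 [ 73.4 209.2];205 123 126 [ 64.2 209.9];208 122 125 [ 55.1 210.6];211 124 125 [ 46.4 204.9];223 121 121 [  9.3 206.1];now riser x,y,z(arch) [  0.6  39.6 152.8]
t 14.0 tcp [362.1 127.2 276.3] q [ 0.86 -0.02 -0.91  2.31 -1.08  1.06  0.56] F [ 0.  -0.4 -3.1] w 0.33800044688199193 ff 59.48857026953192
turn in tool [-0.002 -0.001 -0.   ] shift cur tool [-0.8 -0.8  0.1] shift in target tool [-0.8 -0.8  0.1]
```

Request:
{"op": "drive_tool", "data": {
  "motion": [
    {"grip": 0.9, "tx": -0.75, "ty": 0, "tz": 0.65, "ax": 0, "ay": 0, "az": 0},
    {"grip": 0.9, "tx": 0, "ty": 0, "tz": 0, "ax": 0, "ay": 0, "az": 0},
    {"grip": 0.9, "tx": 0, "ty": 0, "tz": 0, "ax": 0, "ay": 0, "az": 0}
  ]
}}

```text
time: 14.3
tcp_pos: [362.1, 127.3, 275.4]
ee_rot: [0.663, 0.619, 0.308, -0.289]
contact_force: [0.3, 1.1, -0.8]
gripper_width: 0.335
finger_force: 59.6
```

Request:
{"op": "drive_tool", "data": {
  "motion": [
    {"grip": 0.9, "tx": -0.75, "ty": 0, "tz": 0.65, "ax": 0, "ay": 0, "az": 0},
    {"grip": 0.9, "tx": 0, "ty": 0, "tz": 0, "ax": 0, "ay": 0, "az": 0},
    {"grip": 0.9, "tx": 0, "ty": 0, "tz": 0, "ax": 0, "ay": 0, "az": 0}
  ]
}}

```text
time: 14.6
tcp_pos: [362.2, 127.3, 274.5]
ee_rot: [0.662, 0.619, 0.308, -0.289]
contact_force: [0.8, 2.0, 2.4]
gripper_width: 0.334
finger_force: 59.7
```

```bash
python3 bar.py
```

```text
meanF [0.47 2.14 1.99]
202 124 127 [ 73.4 209.2];205 123 126 [ 64.2 209.9];208 123 124 [ 55.1 210.6];211 124 125 [ 46.4 204.9];223 121 121 [  9.3 206.1];now riser x,y,z(arch) [  0.7  39.5 151. ]
t 14.9 tcp [362.2 127.2 274.4] q [ 0.86 -0.01 -0.91  2.31 -1.08  1.06  0.56] F [0.1 2.7 2.5] w 0.3347253910984782 ff 59.72734344752098
turn in tool [-0.002 -0.001 -0.   ] shift cur tool [ 0.6 -0.9 -1.2] shift in target tool [ 0.6 -0.9 -1.2]
```

Request:
{"op": "drive_tool", "data": {
  "motion": [
    {"grip": 0.9, "tx": 0.5, "ty": 0, "tz": -0.4, "ax": 0, "ay": 0, "az": 0},
    {"grip": 0.9, "tx": 0, "ty": 0, "tz": 0, "ax": 0, "ay": 0, "az": 0},
    {"grip": 0.9, "tx": 0, "ty": 0, "tz": 0, "ax": 0, "ay": 0, "az": 0}
  ],
  "squeeze": 20
}}

```text
time: 15.2
tcp_pos: [362.1, 127.1, 274.9]
ee_rot: [0.663, 0.619, 0.308, -0.288]
contact_force: [0.2, 1.3, 1.6]
gripper_width: 0.34
finger_force: 59.7
```

Request:
{"op": "drive_tool", "data": {
  "motion": [
    {"grip": 0.6, "tx": 0, "ty": 0, "tz": 0, "ax": 0, "ay": 0, "az": 0},
    {"grip": 0.5, "tx": 0, "ty": 0, "tz": 0, "ax": 0, "ay": 0, "az": 0},
    {"grip": 0.4, "tx": 0, "ty": 0, "tz": 0, "ax": 0, "ay": 0, "az": 0},
    {"grip": 0.3, "tx": 0, "ty": 0, "tz": 0, "ax": 0, "ay": 0, "az": 0},
    {"grip": 0.2, "tx": 0, "ty": 0, "tz": 0, "ax": 0, "ay": 0, "az": 0},
    {"grip": 0.1, "tx": 0, "ty": 0, "tz": 0, "ax": 0, "ay": 0, "az": 0},
    {"grip": 0.1, "tx": 0, "ty": 0, "tz": 0, "ax": 0, "ay": 0, "az": 0}
  ]
}}

```text
time: 15.9
tcp_pos: [362.1, 127.2, 274.9]
ee_rot: [0.663, 0.619, 0.308, -0.288]
contact_force: [0.7, -0.5, -0.5]
gripper_width: 0.901
finger_force: 0.0
```

```bash
python3 bar.py; python3 c.py w6
```

```text
meanF [ 0.32  0.09 -0.05]
202 124 127 [ 73.4 209.2];205 123 126 [ 64.2 209.9];208 122 125 [ 55.1 210.6];211 124 125 [ 46.4 204.9];223 121 121 [  9.3 206.1];now riser x,y,z(arch) [  0.6  39.6 151.5]
t 16.2 tcp [362.1 127.2 275. ] q [ 0.86 -0.02 -0.91  2.31 -1.08  1.06  0.56] F [ 0.1 -0.3  0.4] w 0.9027863636040716 ff 0.0
turn in tool [-0.002 -0.001 -0.   ] shift cur tool [ 0.2 -0.8 -0.8] shift in target tool [ 0.2 -0.8 -0.8]
n 6301 arch centre tool x,z [ 27.2538261 222.1666492] resid 0.5403407097403488 y -1.1737005350741996
arch centre world [373.39497734 314.35766353 152.71039763]
t 16.25 tcp [362.1 127.2 275. ] q [ 0.86 -0.02 -0.91  2.31 -1.08  1.06  0.56] F [-0.4  0.2  0.1] w 0.9025826281283749 ff 0.0
turn in tool [-0.002 -0.001 -0.   ] shift cur tool [-308.2 -352.3   61.6] shift in target tool [-308.1 -352.4   61.2]
```

View pics/w6.png

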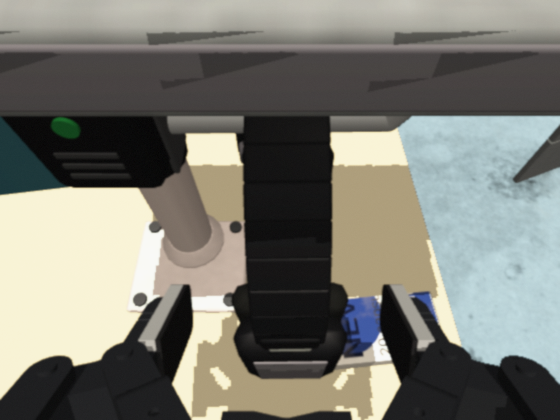

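The view shows the headset hanging on the bar: the band at columns 245–330 sits near the middle of the bar, which runs from the housing at column 183 to its end at about 400. The fingers are open and clear at columns 165 and 405. Backing away now.

Request:
{"op": "drive_tool", "data": {
  "motion": [
    {"grip": 0.05, "tx": 0, "ty": -0.5, "tz": -4, "ax": 0, "ay": 0, "az": 0},
    {"grip": 0, "tx": 0, "ty": 0, "tz": -8, "ax": 0, "ay": 0, "az": 0},
    {"grip": 0, "tx": 0, "ty": 0, "tz": -12, "ax": 0, "ay": 0, "az": 0},
    {"grip": 0, "tx": 0, "ty": 0, "tz": -20, "ax": 0, "ay": 0, "az": 0},
    {"grip": 0, "tx": 0, "ty": 0, "tz": -20, "ax": 0, "ay": 0, "az": 0},
    {"grip": 0, "tx": 0, "ty": 0, "tz": -15, "ax": 0, "ay": 0, "az": 0},
    {"grip": 0, "tx": 0, "ty": 0, "tz": -8, "ax": 0, "ay": 0, "az": 0},
    {"grip": 0, "tx": 0, "ty": 0, "tz": -3, "ax": 0, "ay": 0, "az": 0}
  ]
}}

```text
time: 17.1
tcp_pos: [357.1, 57.9, 333.4]
ee_rot: [0.663, 0.619, 0.308, -0.288]
contact_force: [0.3, 0.1, -0.2]
gripper_width: 1.001
finger_force: 0.0
```

Request:
{"op": "drive_tool", "data": {
  "motion": [
    {"grip": 0, "tx": 0, "ty": 0, "tz": 0, "ax": 0, "ay": 0, "az": 0},
    {"grip": 0, "tx": 0, "ty": 0, "tz": 0, "ax": 0, "ay": 0, "az": 0},
    {"grip": 0, "tx": 0, "ty": 0, "tz": 0, "ax": 0, "ay": 0, "az": 0},
    {"grip": 0, "tx": 0, "ty": 0, "tz": 0, "ax": 0, "ay": 0, "az": 0},
    {"grip": 0, "tx": 0, "ty": 0, "tz": 0, "ax": 0, "ay": 0, "az": 0},
    {"grip": 0, "tx": 0, "ty": 0, "tz": 0, "ax": 0, "ay": 0, "az": 0},
    {"grip": 0, "tx": 0, "ty": 0, "tz": 0, "ax": 0, "ay": 0, "az": 0},
    {"grip": 0, "tx": 0, "ty": 0, "tz": 0, "ax": 0, "ay": 0, "az": 0}
  ]
}}

```text
time: 17.9
tcp_pos: [357.0, 58.6, 332.9]
ee_rot: [0.663, 0.619, 0.308, -0.288]
contact_force: [-0.9, 0.3, -0.2]
gripper_width: 1.001
finger_force: 0.0
```

```bash
python3 - <<'E'
from h import *
px,P,p,D=cam('wrist');cv2.imwrite('pics/w7.png',cv2.cvtColor(px,cv2.COLOR_RGB2BGR))
px2,P2,p2,_=cam('wrist')
for _ in range(6): px3,P3,_,_=cam('wrist')
print('motion px diff',np.abs(px3.astype(int)-px2).max(-1).mean(),np.nanmedian(np.abs(P3-P2)))
R=(P-O);rx=R@RX;ry=R@RY;z=P[...,2]
m=(abs(ry-39)<10)&(rx>-85)&(rx<-20)&(z>90)&(z<230)
X,Z=rx[m],z[m]
from scipy.optimize import least_squares
s=least_squares(lambda c:np.hypot(X-c[0],Z-c[1])-75.5,[0,152],loss='soft_l1');print('arch rx,z',s.x,m.sum())
m=(abs(rx)<9)&(z>195)&(z<240);h,e=np.histogram(ry[m],bins=np.arange(-30,110,5));print(list(zip(e.astype(int),h)))
m=(rx>-80)&(rx<-30)&(z>120)&(z<225);print('band ry',np.percentile(ry[m],[2,50,98]))
E
```

```text
motion px diff 1.2250595238095239 0.3815017084962449
arch rx,z [ -1.58397608 151.17245472] 5944
[(np.int64(-30), np.int64(0)), (np.int64(-25), np.int64(0)), (np.int64(-20), np.int64(1)), (np.int64(-15), np.int64(40)), (np.int64(-10), np.int64(101)), (np.int64(-5), np.int64(155)), (np.int64(0), np.int64(144)), (np.int64(5), np.int64(142)), (np.int64(10), np.int64(147)), (np.int64(15), np.int64(146)), (np.int64(20), np.int64(62)), (np.int64(25), np.int64(0)), (np.int64(30), np.int64(0)), (np.int64(35), np.int64(0)), (np.int64(40), np.int64(0)), (np.int64(45), np.int64(0)), (np.int64(50), np.int64(19)), (np.int64(55), np.int64(150)), (np.int64(60), np.int64(148)), (np.int64(65), np.int64(146)), (np.int64(70), np.int64(146)), (np.int64(75), np.int64(143)), (np.int64(80), np.int64(231)), (np.int64(85), np.int64(10)), (np.int64(90), np.int64(0)), (np.int64(95), np.int64(0)), (np.int64(100), np.int64(0))]
band ry [12.04346688 37.30768588 61.14067198]
```

View pics/w7.png

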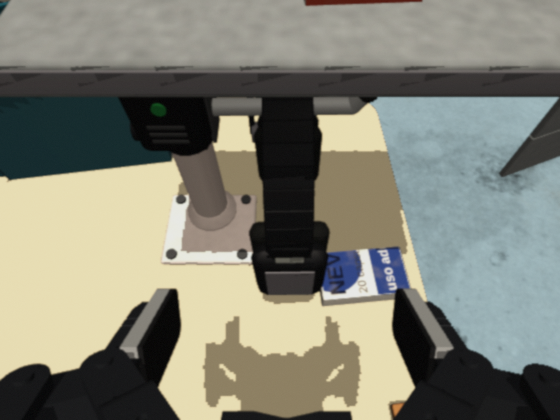

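The headset hangs still and square on the bar, its crown about 38 mm along the riser (bar middle about 38 mm) and under 2 mm off across it. The gripper is well clear, so I'm handing in.

```bash
python3 -c "
from h import *
print(ctrl.close_job())"
```

```text
the job is handed in; nothing more can be done
None
```

The job is handed in at about 18 s: the headset hangs still and level on the hook bar, within a few millimetres of its middle, with one ear cup in front and one behind. The bar looked right down, the robot is clear, and no verdict came back.

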